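Clear, load and start the sole press

ROBOT

A 6-joint arm with a two-finger parallel gripper is mounted at the origin on the work surface. World frame = base frame: x ahead of the robot, y to its left, z up, the work surface at z = 0. Lengths are in m, angles in rad, forces in N, time in s.
With the tool pointing down it reaches from about 0.275 to 0.825 m from the base axis. Payload 5.2 kg.
Tool frame: the origin (TCP) lies on the centre line of the jaws, within the pads' length; the fingertips stand 8 mm ahead of it and the grasp point (between the pads) lies 11 mm behind it; z points along the fingers, x is the direction in which the jaws open and shut, and the axes are right-handed (so a half turn about z gives the same grasp; the last joint's range is limited). The gripper opens to 93 mm and grips with 3 to 60 N. Pads are 15 mm wide; open, the fingers measure 128 mm over their backs; the gripper's body (75 mm by 188 mm) begins 65 mm behind the grasp point.
Start: joints at [-1.413, 0.259, 1.535, -0, 1.348, -0.203], TCP at [0.194, -0.515, 0.227] pointing down, gripper open.
Joint ranges: [-3.14, 3.14], [-0.91, 2.08], [0.19, 2.58], [-1.22, 4.36], [0.22, 2.71], [-3.12, 3.12]. Speed limits (rad/s): [2.57, 2.57, 3.14, 3.14, 3.14, 3.14].

INTERFACE

Orientations are given as a unit quaternion [w, x, y, z].
In Python, from rig import r gives the robot as it stands. The module is installed in compiled form; this text tells all that it offers.
- The arm moves only by the shell command python3 -m creep 'ROWS' [OPENING] [FORCE]. ROWS is JSON, a list of rows, each an object of numbers: "tx", "ty", "tz": the shift along the world's x, y, z in cm; "twist": the turn about the world's z in rad. In form: [{"tx": .., "ty": .., "tz": .., "twist": ..}, ...]. A call has 1 to 5 rows; each row shifts and turns the commanded pose from where the row before left it; what a row does not reach is not made up. A row lasts 1/12 s, in which the tool goes at most 41.7 mm and 7.16 degrees, less where a joint would pass 70% of its speed; a pose out of reach is approached as far as the arm can. A call is refused whole if a number of a shift passes 4.17 or a number of a turn 0.125, either way. A call with a gripper value outside its range is refused whole. OPENING is the opening, from -1 (shut) to 1 (fully open), set as the call begins (- or left out, the last holds). The fingers move at their own pace and stop on an object; FORCE is the grip in N (left out, the last holds). Time passes only in rows, so rows that do not move let the fingers close. It gives the time, the measured TCP pose, the force and the opening at its end, in the units of the state.
- r.get_obs(): the state, without advancing time (a new reading comes with each control period).
- r.snapshot(name): name is "scene" or "top" or "wrist"; returns a dict with "pixels" (384x512x3 uint8, red, green, blue), "vfov" (degrees; the focal length in pixels is half the picture's height over the tangent of half this angle, whatever the lens; pixels are square), "cx", "cy" (the principal point, pixels), "cam_to_world" (4x4, takes a point from camera to world coordinates). Camera axes: x right, y up, looking along -z (the intrinsics and any distortion apply to the point x, -y, -z); pixel columns grow to the right and rows downward; lengths in m; the calibration is good to about 2 mm. A picture is of the moment at which its call begins. There is no depth.
- r.job_done(): hands the job in, once; it reports no verdict.
Trained networks look in a picture, given as the dict that the camera call returned (one of the last four; its "shot" number tells which), for a name from the list of things; names that differ only in an ending like _2 or _b are one class to them, and where a whole thing is asked for, a point or a joint stands for the part that bears it (a point fixed in the world has none). Each returns a list of dicts, best first, with "p" (0 to 1); they miss things now and then, are a little off and sometimes report something else, mostly with a low value. They report only what shows in the picture. A call takes as long as a camera call. They do not tell look-alikes from the thing itself.
- r.find_in(picture, query): "location" ([x, y, z] in m, in world coordinates, good to about 4 mm: the middle of the surface that is visible of it).
- r.regions_of(picture, query): "mask" (384x512 bool, what is visible of it).
- r.mark_of(picture, query): "location" ([x, y, z] in m, in world coordinates, good to about 4 mm: a listed point, or the origin of a listed thing).
The state is a dict: "time": time; "joint_pos": joint angles; "joint_vel": joint speeds; "tau": joint torques, N m; "position": TCP position; "eef_rot": TCP orientation; "contact_force": force on the tool from outside, world axes, zero at the start; "ft_torque": the same for the moment, N m; "finger_gap": finger opening in m.
Only numpy, scipy, OpenCV 4.12 (cv2) and the standard library are available. Lean on these libraries where they do the work, as an engineer would, in place of code of your own. Each camera call takes 0.05 s, during which the arm holds its last target.

TASK

Get the sole press ready for its next cycle: take the scraper block and wipe every loose chip off the steel plate into the scrap tray at its end, without touching the chips on the plate with the fingers, then stand the scraper back upright near the middle of its blue mat and lay the brown sole on the plate's yellow outline and the black sole on the blue outline, patch up and toe to the tray. Then press the keys fully down one at a time: blue, then yellow, then green. Leave the other things on the bench where they are.

Things in the scene. Friction and masses are not known exactly. Their poses are not given: they have to be found in the camera images.
- bed: fixed press bed. Origin: on the bench under the steel plate's centre; x towards the scrap tray, y left, z up. Plate top z 50 mm, clear x -115 to 125, y -120 to 120. Green fences to z 62 on both sides and near end; at x 125 the plate drops sheer into the tray: inside x 125 to 255, y -120 to 120, floor z 6, walls to z 62. Painted sole outlines: yellow left, blue right
- scraper: loose scraper block, 0.2 to 0.3 kg, at first upright on the blue mat. Origin: centre of the underside. Yellow foot 50 mm (x) by 90 (y), 22 high; red handle on it 26 mm (x) by 80 (y), from 22 to 72 high. Grip the handle across its 26 mm from above; either long side of the foot can push
- scraper_mat: blue mat, fixed, 120 x 180 x 4 mm thick (x, y, z), the scraper's place; origin: centre of its underside, on the bench. It and the two cork mats may change places
- sole_brown: loose brown rigid shoe sole, 0.1 to 0.16 kg, flat, patch up, on a 4 mm cork mat at first. 170 mm long (x, toe at +x), 14 thick; parallel waist 50 wide from x -30 to 20, forefoot 68 wide, heel 58 wide with a round yellow patch on top. Origin: centre of the underside. Belongs on the yellow outline (bed x 0, y +60, the left one)
- sole_brown_toe (a point): toe end of the brown sole (sole x +85 mm), on its underside; the wide end, away from the patch. On the outline it points to the tray (bed x +85)
- sole_black: loose black rigid shoe sole, 0.1 to 0.16 kg, flat, patch up, on a 4 mm cork mat at first. 170 mm long (x, toe at +x), 14 thick; parallel waist 50 wide from x -30 to 20, forefoot 68 wide, heel 58 wide with a round blue patch on top. Origin: centre of the underside. Belongs on the blue outline (bed x 0, y -60, the right one)
- sole_black_toe (a point): toe end of the black sole (sole x +85 mm), on its underside; the wide end, away from the patch. On the outline it points to the tray (bed x +85)
- chip1: orange loose offcut chip, a flat rigid chevron about 62 x 27 x 9 mm, 20 g, long axis x; origin: centre of the underside. Four to seven of the seven chips are present, lying apart on the plate, none in the strip up to 55 mm from the near fence
- chip2: dark brown loose offcut chip, a flat rigid chevron about 62 x 27 x 9 mm, 20 g, long axis x; origin: centre of the underside. Four to seven of the seven chips are present, lying apart on the plate, none in the strip up to 55 mm from the near fence
- chip3: orange loose offcut chip, a flat rigid chevron about 62 x 27 x 9 mm, 20 g, long axis x; origin: centre of the underside. Four to seven of the seven chips are present, lying apart on the plate, none in the strip up to 55 mm from the near fence
- chip4: dark brown loose offcut chip, a flat rigid chevron about 62 x 27 x 9 mm, 20 g, long axis x; origin: centre of the underside. Four to seven of the seven chips are present, lying apart on the plate, none in the strip up to 55 mm from the near fence
- chip5: orange loose offcut chip, a flat rigid chevron about 62 x 27 x 9 mm, 20 g, long axis x; origin: centre of the underside. Four to seven of the seven chips are present, lying apart on the plate, none in the strip up to 55 mm from the near fence
- chip6: dark brown loose offcut chip, a flat rigid chevron about 62 x 27 x 9 mm, 20 g, long axis x; origin: centre of the underside. Four to seven of the seven chips are present, lying apart on the plate, none in the strip up to 55 mm from the near fence
- chip7: orange loose offcut chip, a flat rigid chevron about 62 x 27 x 9 mm, 20 g, long axis x; origin: centre of the underside. Four to seven of the seven chips are present, lying apart on the plate, none in the strip up to 55 mm from the near fence
- key_blue_top (a point): centre of the top face of the blue key, a spring button 34 mm across in a round steel ring on a grey console (100 x 210 mm, 35 mm high), about 57 mm above the bench, pressed straight down; the keys stand 62 mm apart and their order in the row varies
- key_blue (a joint): travel of the blue key in m: 0 released, 0.006 fully down (spring, 5 N fully down); it comes back up when let go
- key_yellow_top (a point): centre of the top face of the yellow key, a spring button 34 mm across in a round steel ring on a grey console (100 x 210 mm, 35 mm high), about 57 mm above the bench, pressed straight down; the keys stand 62 mm apart and their order in the row varies
- key_yellow (a joint): travel of the yellow key in m: 0 released, 0.006 fully down (spring, 5 N fully down); it comes back up when let go
- key_green_top (a point): centre of the top face of the green key, a spring button 34 mm across in a round steel ring on a grey console (100 x 210 mm, 35 mm high), about 57 mm above the bench, pressed straight down; the keys stand 62 mm apart and their order in the row varies
- key_green (a joint): travel of the green key in m: 0 released, 0.006 fully down (spring, 5 N fully down); it comes back up when let go
- glue_can: bystander, loose, not to be disturbed: closed metal can with a red band, 70 mm across, 110 high; origin: centre of the underside
- polish_jar: bystander, loose, not to be disturbed: closed amber jar, 66 mm across, 70 high; origin: centre of the underside
- hammer: bystander, loose, not to be disturbed: hammer lying flat, 240 mm long; origin: centre of the underside
- brush: bystander, loose, not to be disturbed: wooden-handled brush lying flat, 180 mm long; origin: centre of the underside
There are look-alikes about, which are no part of the job. Of the things shaped like the scraper_mat, the blue one is meant. There is more than one size of the sole_black; the one meant has the size given above.

How it is judged:
By the outcome, as a careful person would: the job done as asked, in the order asked, and still so for the second after the job is handed in, with the robot touching nothing.
Of chip1, chip2, chip3, chip4, chip5, chip6, chip7 only 4 to 7 are there at a start; the rules pass over those that are not, and their reading is None.
At some moment in a run one of scraper may be knocked a few centimetres aside while the robot is not near it.
Once in a run the grip may slacken for a moment while it holds something.
It also fails if it takes over 208 s, if anything falls off the work surface, if the arm or the gripper's body presses on something with over 40 N, if the wrist force passes 120 N, or if a joint passes its speed limit or range.

## Working session

There is one attempt and no reset: what is moved stays moved. The work goes in short steps, Python scripts to look and compute and a shell command to move; the robot and the scene stay as the last step left them, time stands still between calls to the robot, and variables do not carry over. Pictures are saved under pics/ and viewed, and the job is handed in when it is done.

```bash
mkdir -p pics; ls
python3 - <<'E'
from rig import r
import cv2
o=r.get_obs(); print({k:(v if isinstance(v,float) else [round(float(x),3) for x in (v if hasattr(v,'__len__') else [v])]) for k,v in o.items()})
for n in ("scene","top","wrist"):
    s=r.snapshot(n); cv2.imwrite(f"pics/a_{n}.png",s["pixels"][:,:,::-1]); print(n,s["vfov"],s["cx"],s["cy"],s["cam_to_world"],[k for k in s])
E
```

```text
pics
{'time': 0.0, 'joint_pos': [-1.413, 0.259, 1.536, 0.0, 1.348, -0.203], 'joint_vel': [0.0, 0.0, 0.002, 0.001, -0.001, 0.0], 'tau': [-0.001, -43.731, -28.401, 0.072, 0.042, -0.0], 'position': [0.194, -0.514, 0.226], 'eef_rot': [-0.001, 0.823, -0.569, -0.001], 'contact_force': [0.134, -0.873, -0.709], 'ft_torque': [-0.08, -0.02, 0.013], 'finger_gap': 0.09304626427316709}
scene 43.594495884693266 249.46169000096143 196.87716101093034 [[ 0.46579605 -0.74322211  0.48026549  1.09070797]
 [ 0.88482619  0.384569   -0.26303859 -0.28924307]
 [ 0.01080088  0.54747382  0.8367531   1.17884483]
 [ 0.          0.          0.          1.        ]] ['pixels', 'vfov', 'cx', 'cy', 'cam_to_world', 'shot']
top 57.54491597282579 258.96497251434914 198.21562285881868 [[-8.46686319e-03  9.97943385e-01 -6.35398580e-02  3.88376299e-01]
 [-9.99963255e-01 -8.53502375e-03 -8.01361768e-04  4.63765239e-02]
 [-1.34202787e-03  6.35307382e-02  9.97978980e-01  1.27105306e+00]
 [ 0.00000000e+00  0.00000000e+00  0.00000000e+00  1.00000000e+00]] ['pixels', 'vfov', 'cx', 'cy', 'cam_to_world', 'shot']
wrist 70.09956536441256 255.17732538942397 189.43722574334998 [[ 0.35328243  0.89732016  0.26459035  0.26762157]
 [-0.93551386  0.33955548  0.09754942 -0.48798459]
 [-0.00231004 -0.28199044  0.95941443  0.38470476]
 [ 0.          0.          0.          1.        ]] ['pixels', 'vfov', 'cx', 'cy', 'cam_to_world', 'shot']
```

View pics/a_scene.png

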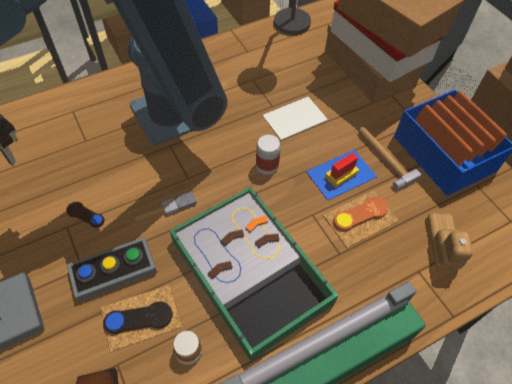

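View pics/a_top.png

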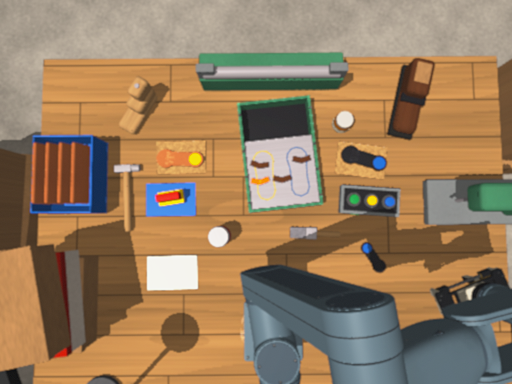

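View pics/a_wrist.png

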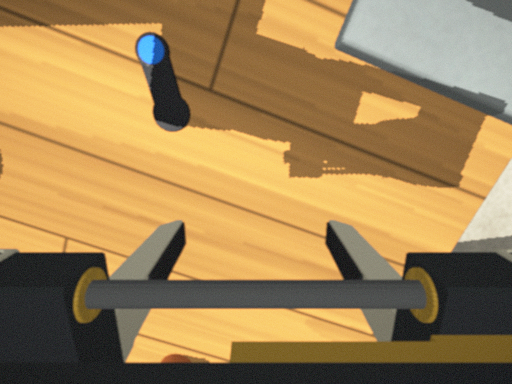

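```bash
cat > h.py <<'E'
from rig import r
import numpy as np, cv2
def f(s): return 192/np.tan(np.radians(s["vfov"])/2)
def ray(s,u,v):
    M=np.array(s["cam_to_world"]); d=np.array([(u-s["cx"])/f(s),-(v-s["cy"])/f(s),-1.]); return M[:3,3],M[:3,:3]@d
def onz(s,u,v,z):
    o,d=ray(s,u,v); return o+d*(z-o[2])/d[2]
def proj(s,p):
    M=np.array(s["cam_to_world"]); q=M[:3,:3].T@(np.array(p)-M[:3,3]); return np.array([s["cx"]+f(s)*q[0]/-q[2], s["cy"]+f(s)*(-q[1])/-q[2]])
def save(s,n,box=None,k=1):
    im=s["pixels"][:,:,::-1]
    if box: im=im[box[1]:box[3],box[0]:box[2]]
    if k!=1: im=cv2.resize(im,None,fx=k,fy=k,interpolation=cv2.INTER_CUBIC)
    cv2.imwrite("pics/"+n+".png",im)
def rectify(s,n,x0,x1,y0,y1,z,ppm=1000):
    # top-down metric image at plane z: rows down = -x, cols right = -y
    H,W=int((x1-x0)*ppm),int((y1-y0)*ppm)
    c=np.array([proj(s,p) for p in [(x1,y1,z),(x1,y0,z),(x0,y0,z),(x0,y1,z)]],np.float32)
    T=cv2.getPerspectiveTransform(c,np.array([[0,0],[W,0],[W,H],[0,H]],np.float32))
    im=cv2.warpPerspective(s["pixels"][:,:,::-1],T,(W,H),flags=cv2.INTER_CUBIC)
    if n: cv2.imwrite("pics/"+n+".png",im)
    return im
def ob():
    o=r.get_obs(); R=o["eef_rot"]; 
    from scipy.spatial.transform import Rotation as Ro
    m=Ro.from_quat([R[1],R[2],R[3],R[0]]).as_matrix()
    print("t",round(o["time"],2),"p",np.round(o["position"],4),"jaw deg",round(np.degrees(np.arctan2(m[1,0],m[0,0])),1),"F",np.round(o["contact_force"],1),"gap",round(o["finger_gap"],4),"zax",np.round(m[:,2],3))
    return o
E
python3 - <<'E'
from h import *
S={n:r.snapshot(n) for n in ("scene","top")}
for q in ["bed","scraper","scraper_mat","sole_brown","sole_brown_toe","sole_black","sole_black_toe","chip1","chip2","key_blue_top","key_yellow_top","key_green_top","glue_can","polish_jar","hammer","brush"]:
    for n,s in S.items():
        print(q,n,[(round(d["p"],2),np.round(d["location"],3).tolist(),np.round(proj(s,d["location"])).astype(int).tolist()) for d in r.mark_of(s,q)][:5])
E
```

```text
bed scene [(0.9, [0.552, -0.037, -0.001], [235, 251]), (0.43, [0.618, 0.33, 0.003], [360, 216])]
bed top [(0.85, [0.555, -0.035, -0.003], [281, 175])]
scraper scene [(0.73, [0.476, 0.362, 0.007], [341, 175])]
scraper top [(0.89, [0.475, 0.364, 0.006], [172, 197]), (0.45, [0.554, -0.035, -0.002], [281, 175])]
scraper_mat scene [(0.82, [0.47, 0.362, 0.002], [340, 175]), (0.73, [0.203, 0.36, 0.0], [294, 117])]
scraper_mat top [(0.97, [0.469, 0.363, -0.0], [172, 199]), (0.76, [0.204, 0.358, -0.003], [173, 272]), (0.34, [0.637, -0.251, 0.004], [340, 152])]
sole_brown scene [(0.57, [0.618, 0.33, 0.003], [359, 216]), (0.36, [0.336, 0.185, 0.001], [268, 165])]
sole_brown top [(0.67, [0.622, 0.331, 0.003], [181, 157])]
sole_brown_toe scene [(0.6, [0.619, 0.413, 0.004], [383, 205]), (0.48, [0.337, 0.187, -0.001], [268, 165]), (0.25, [0.534, -0.034, 0.048], [232, 237])]
sole_brown_toe top [(0.93, [0.617, 0.418, 0.007], [157, 159]), (0.19, [0.473, 0.518, -0.0], [130, 198])]
sole_black scene [(0.82, [0.612, -0.337, 0.003], [138, 319]), (0.66, [0.26, -0.364, -0.004], [86, 217])]
sole_black top [(0
[... 1787 characters left out ...]
23, 234])]
polish_jar scene [(0.7, [0.741, -0.256, -0.002], [189, 351]), (0.61, [0.346, -0.154, -0.0], [166, 211]), (0.32, [0.525, 0.041, 0.053], [256, 222]), (0.19, [0.474, 0.523, 0.002], [384, 156])]
polish_jar top [(0.77, [0.739, -0.261, -0.002], [342, 125]), (0.75, [0.613, -0.334, 0.0], [363, 158])]
hammer scene [(0.72, [0.474, 0.524, 0.003], [384, 156]), (0.39, [0.617, 0.416, 0.002], [384, 204]), (0.26, [0.453, -0.412, 0.061], [84, 270])]
hammer top [(0.69, [0.471, 0.517, -0.0], [130, 199])]
brush scene [(0.85, [0.346, -0.154, -0.001], [166, 211]), (0.41, [0.581, 0.043, 0.045], [266, 240]), (0.26, [0.611, -0.337, 0.001], [139, 319])]
brush top [(0.7, [0.342, -0.158, 0.002], [316, 233])]
```

Run:
```python
from h import *
s=r.snapshot("top"); rectify(s,"b_bed",0.4,0.85,-0.25,0.15,0.05,1200)
rectify(s,"b_scr",0.38,0.70,0.22,0.50,0.0,1800)
s=r.snapshot("scene"); rectify(s,"b_bed2",0.4,0.85,-0.25,0.15,0.05,1200)
rectify(s,"b_scr2",0.38,0.70,0.22,0.50,0.0,1800)
```

```text
(no output)
```

View pics/b_bed.png

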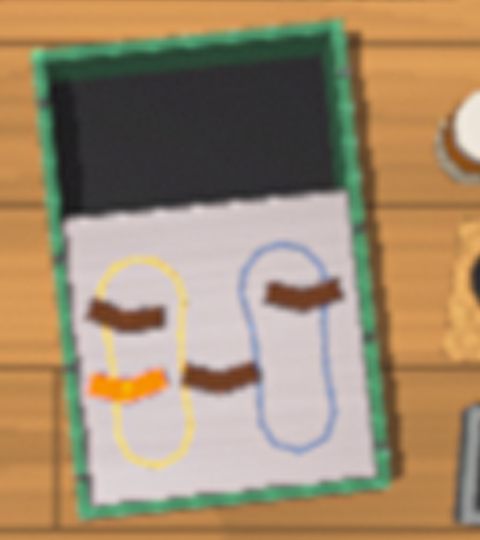

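View pics/b_scr.png

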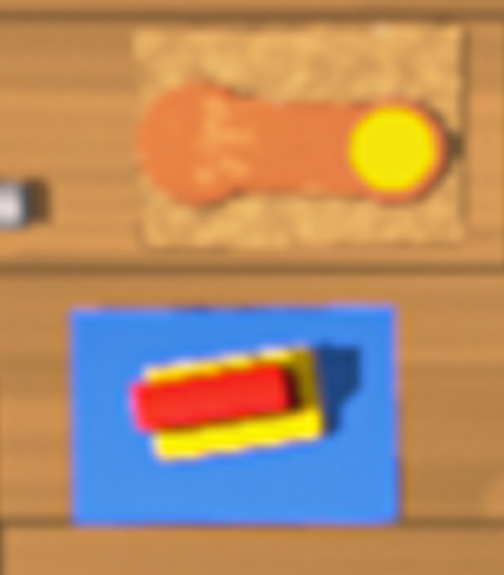

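View pics/b_bed2.png

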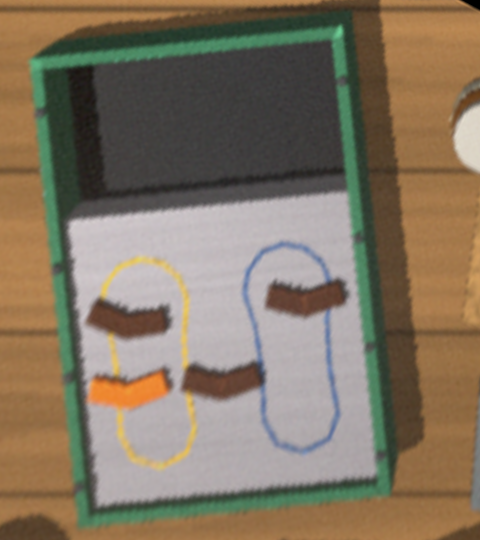

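```bash
python3 -m creep '[{"tx":1.17,"ty":3.66,"twist":0.1224},{"tx":1.17,"ty":3.66,"twist":0.1224},{"tx":1.17,"ty":3.66,"twist":0.1224},{"tx":1.17,"ty":3.66,"twist":0.1224},{"tx":1.17,"ty":3.66,"twist":0.1224}]'
python3 -m creep '[{"tx":1.17,"ty":3.66,"twist":0.1224},{"tx":1.17,"ty":3.66,"twist":0.1224},{"tx":1.17,"ty":3.66,"twist":0.1224},{"tx":1.17,"ty":3.66,"twist":0.1224},{"tx":1.17,"ty":3.66,"twist":0.1224}]'
python3 -m creep '[{"tx":1.17,"ty":3.66,"twist":0.1224},{"tx":1.17,"ty":3.66},{"tx":1.17,"ty":3.66},{"tx":1.17,"ty":3.66},{"tx":1.17,"ty":3.66}]'
python3 -m creep '[{"tx":1.17,"ty":3.66},{"tx":1.17,"ty":3.66},{"tx":1.17,"ty":3.66},{"tx":1.17,"ty":3.66},{"tx":1.17,"ty":3.66}]'
python3 -c "from h import *; ob()"
```

```text
t 1.95 p [ 0.1942 -0.5146  0.2267] jaw deg -69.3 F [ 0.  -0.7 -0.5] gap 0.0931 zax [ 0. -0. -1.]validation failed for argument at $[0]...
validation failed for argument at $[0]...
validation failed for argument at $[0]...
validation failed for argument at $[0]...
```

```bash
python3 -m creep '[{"tx":1.17,"ty":3.66,"tz":0,"twist":0.1224},{"tx":1.17,"ty":3.66,"tz":0,"twist":0.1224},{"tx":1.17,"ty":3.66,"tz":0,"twist":0.1224},{"tx":1.17,"ty":3.66,"tz":0,"twist":0.1224},{"tx":1.17,"ty":3.66,"tz":0,"twist":0.1224}]'
```

```text
time: 2.37
position: [0.2528, -0.3299, 0.2266]
eef_rot: [-0.0, 0.956, -0.292, 0.0]
contact_force: [0.4, -0.4, 0.2]
finger_gap: 0.0929
```

```bash
python3 -m creep '[{"tx":1.17,"ty":3.66,"tz":0,"twist":0.1215},{"tx":1.17,"ty":3.66,"tz":0,"twist":0.1215},{"tx":1.17,"ty":3.66,"tz":0,"twist":0.1215},{"tx":1.17,"ty":3.66,"tz":0,"twist":0.1215},{"tx":1.17,"ty":3.66,"tz":0,"twist":0.1215}]' >/dev/null
python3 -m creep '[{"tx":1.17,"ty":3.66,"tz":0,"twist":0.1215},{"tx":1.17,"ty":3.66,"tz":0,"twist":0},{"tx":1.17,"ty":3.66,"tz":0,"twist":0},{"tx":1.17,"ty":3.66,"tz":0,"twist":0},{"tx":1.17,"ty":3.66,"tz":0,"twist":0}]'
python3 -m creep '[{"tx":1.17,"ty":3.66,"tz":0,"twist":0},{"tx":1.17,"ty":3.66,"tz":0,"twist":0},{"tx":1.17,"ty":3.66,"tz":0,"twist":0},{"tx":1.17,"ty":3.66,"tz":0,"twist":0},{"tx":1.17,"ty":3.66,"tz":0,"twist":0}]'
python3 - <<'E'
from h import *
ob(); s=r.snapshot("wrist"); save(s,"c_w")
s2=r.snapshot("top"); save(s2,"c_top")
for q in ["scraper","scraper_mat"]:
  print(q,[(round(d["p"],2),np.round(d["location"],4).tolist()) for d in r.mark_of(s,q)][:2],[(round(d["p"],2),np.round(d["location"],4).tolist()) for d in r.find_in(s,q)][:2])
E
```

```text
time: 3.2
position: [0.3698, 0.0364, 0.2271]
eef_rot: [0.0, 0.998, 0.065, 0.001]
contact_force: [0.3, -0.7, -1.1]
finger_gap: 0.093
time: 3.62
position: [0.4283, 0.2197, 0.2268]
eef_rot: [0.0, 0.998, 0.066, 0.0]
contact_force: [-0.2, -1.1, 0.4]
finger_gap: 0.0931
t 3.62 p [0.4283 0.2197 0.2268] jaw deg 7.5 F [-0.2 -1.1  0.4] gap 0.0931 zax [ 0.001  0.    -1.   ]
scraper [(0.82, [0.4723, 0.3637, 0.0015])] [(0.94, [0.4634, 0.3643, 0.0764])]
scraper_mat [(0.59, [0.2061, 0.3605, 0.004])] [(0.68, [0.4571, 0.3501, 0.0064]), (0.65, [0.2073, 0.3375, 0.0045])]
```

View pics/c_w.png

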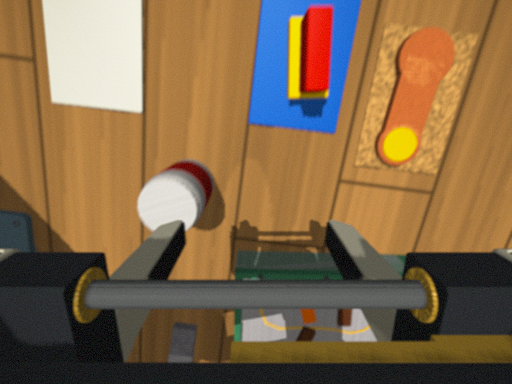

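```bash
cat >> h.py <<'E'
def red(s,z=0.076):
    hsv=cv2.cvtColor(s["pixels"],cv2.COLOR_RGB2HSV)
    m=((hsv[...,0]<6)|(hsv[...,0]>174))&(hsv[...,1]>190)&(hsv[...,2]>215)
    n,l,st,c=cv2.connectedComponentsWithStats(m.astype(np.uint8))
    out=[]
    for i in range(1,n):
        if st[i,4]>40:
            pts=np.argwhere(l==i)[:,::-1]
            w=np.array([onz(s,u,v,z)[:2] for u,v in pts],np.float32)
            (cx,cy),(a,b),an=cv2.minAreaRect(w)
            out.append((st[i,4],np.round(c[i],1),np.round([cx,cy,a,b,an],4)))
    return out
E
python3 - <<'E'
from h import *
S=[r.snapshot(n) for n in ("top","scene","wrist")]
for s in S:
    for o in red(s): print(o)
    print()
E
```

```text
(np.int32(125), array([344.9, 161.1]), array([0.4751, 0.36  , 0.0189, 0.0699, 8.2253]))

(np.int32(1821), array([318.4,  44.9]), array([0.4739, 0.3613, 0.0227, 0.0765, 8.4762]))
```

```bash
python3 -m creep '[{"tx":1.15,"ty":3.52,"tz":-1.5,"twist":0.014},{"tx":1.15,"ty":3.52,"tz":-1.5,"twist":0},{"tx":1.15,"ty":3.52,"tz":-1.5,"twist":0},{"tx":1.15,"ty":3.52,"tz":-1.5,"twist":0},{"tx":0,"ty":0,"tz":-3,"twist":0}]'
python3 - <<'E'
from h import *
o=ob(); print((np.array([0.4745,.3607])-o["position"][:2])*100)
s=r.snapshot("wrist"); save(s,"d_w"); print(red(s))
E
```

```text
time: 4.48
position: [0.4785, 0.3634, 0.139]
eef_rot: [-0.003, 0.997, 0.073, 0.004]
contact_force: [0.5, 0.0, 0.5]
finger_gap: 0.0928
t 4.48 p [0.4785 0.3634 0.139 ] jaw deg 8.3 F [0.5 0.  0.5] gap 0.0928 zax [ 0.008  0.006 -1.   ]
[-0.39699799 -0.26951568]
[(np.int32(2127), array([249.2, 199.4]), array([0.4733, 0.3642, 0.0223, 0.0722, 8.6792]))]
```

View pics/d_w.png

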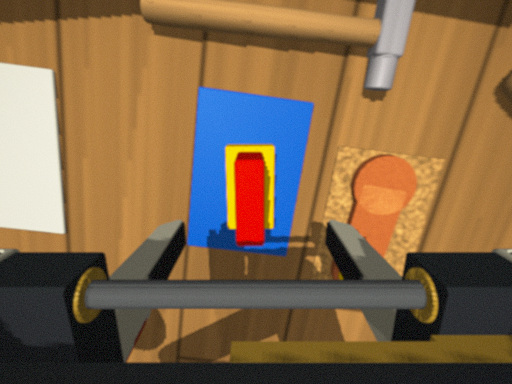

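```bash
python3 -m creep '[{"tx":0,"ty":0,"tz":-2,"twist":0.005},{"tx":0,"ty":0,"tz":-2,"twist":0},{"tx":0,"ty":0,"tz":-2,"twist":0},{"tx":0,"ty":0,"tz":0,"twist":0}]'
python3 -c "
from h import *
ob()"
```

```text
time: 4.87
position: [0.4719, 0.3554, 0.0735]
eef_rot: [0.002, 0.997, 0.074, -0.003]
contact_force: [-0.7, -0.5, 0.8]
finger_gap: 0.0932
t 4.87 p [0.4719 0.3554 0.0735] jaw deg 8.5 F [-0.7 -0.5  0.8] gap 0.0932 zax [-0.007 -0.004 -1.   ]
```

```bash
python3 -m creep '[{"tx":0,"ty":0,"tz":0,"twist":0},{"tx":0,"ty":0,"tz":0,"twist":0}]' | grep posi;  python3 -m creep '[{"tx":0,"ty":0,"tz":0,"twist":0},{"tx":0,"ty":0,"tz":0,"twist":0}]' | grep posi; python3 -c "
from h import *
ob()"
```

```text
position: [0.4751, 0.3577, 0.0782]
position: [0.4752, 0.3584, 0.0784]
t 5.2 p [0.4752 0.3584 0.0784] jaw deg 8.6 F [-0.2 -0.3 -0.1] gap 0.0931 zax [ 0.003  0.001 -1.   ]
```

```bash
python3 -m creep '[{"tx":0,"ty":0.2,"tz":-1.3,"twist":0},{"tx":-0.05,"ty":0,"tz":-1.2,"twist":0},{"tx":0,"ty":0,"tz":-1.2,"twist":0},{"tx":0,"ty":0,"tz":0,"twist":0},{"tx":0,"ty":0,"tz":0,"twist":0}]'
python3 -m creep '[{"tx":0,"ty":0,"tz":0,"twist":0},{"tx":0,"ty":0,"tz":0,"twist":0},{"tx":0,"ty":0,"tz":0,"twist":0},{"tx":0,"ty":0,"tz":0,"twist":0},{"tx":0,"ty":0,"tz":0,"twist":0}]' -1 45
python3 -m creep '[{"tx":0,"ty":0,"tz":0,"twist":0},{"tx":0,"ty":0,"tz":0,"twist":0},{"tx":0,"ty":0,"tz":0,"twist":0},{"tx":0,"ty":0,"tz":0,"twist":0},{"tx":0,"ty":0,"tz":0,"twist":0}]'
```

```text
time: 5.62
position: [0.4734, 0.36, 0.0394]
eef_rot: [0.0, 0.997, 0.075, -0.001]
contact_force: [-0.6, 1.4, 1.1]
finger_gap: 0.0927
time: 6.03
position: [0.4739, 0.3603, 0.0401]
eef_rot: [-0.0, 0.997, 0.075, 0.0]
contact_force: [0.6, 0.5, -0.3]
finger_gap: 0.064
time: 6.45
position: [0.4737, 0.3602, 0.0396]
eef_rot: [0.0, 0.997, 0.075, -0.0]
contact_force: [0.2, -0.3, 0.0]
finger_gap: 0.0309
```

```bash
python3 -m creep '[{"tx":0,"ty":0,"tz":0,"twist":0},{"tx":0,"ty":0,"tz":0,"twist":0},{"tx":0,"ty":0,"tz":0,"twist":0}]'
python3 -m creep '[{"tx":0,"ty":0,"tz":1.5,"twist":0},{"tx":0,"ty":0,"tz":2,"twist":0},{"tx":0,"ty":0,"tz":2,"twist":0},{"tx":0,"ty":0,"tz":2,"twist":0},{"tx":0,"ty":0,"tz":2,"twist":0}]'
python3 - <<'E'
from h import *
ob()
s=r.snapshot("wrist"); save(s,"e_w");
E
```

```text
time: 6.7
position: [0.4739, 0.3603, 0.0396]
eef_rot: [-0.0, 0.997, 0.075, 0.0]
contact_force: [1.1, 0.6, -0.2]
finger_gap: 0.0255
time: 7.12
position: [0.473, 0.3599, 0.1349]
eef_rot: [0.0, 0.997, 0.075, -0.001]
contact_force: [0.1, 0.5, -3.3]
finger_gap: 0.0253
t 7.12 p [0.473  0.3599 0.1349] jaw deg 8.6 F [ 0.1  0.5 -3.3] gap 0.0253 zax [-0.002 -0.001 -1.   ]
```

View pics/e_w.png

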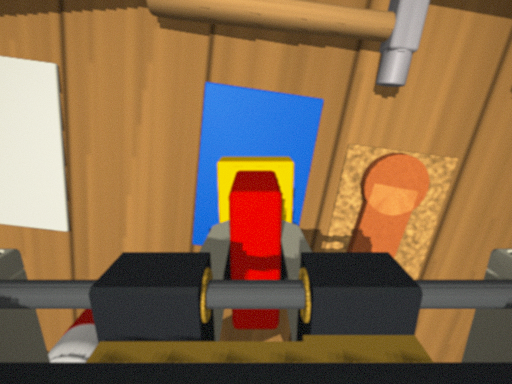

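```bash
python3 -m creep '[{"tx":-0.05,"ty":-2,"tz":0,"twist":-0.025},{"tx":-0.09,"ty":-3.5,"tz":0,"twist":-0.024},{"tx":-0.09,"ty":-3.5,"tz":0,"twist":0},{"tx":-0.09,"ty":-3.5,"tz":0,"twist":0},{"tx":-0.09,"ty":-3.5,"tz":0,"twist":0}]' |grep gap
python3 -m creep '[{"tx":-0.09,"ty":-3.5,"tz":0,"twist":0},{"tx":-0.09,"ty":-3.5,"tz":0,"twist":0},{"tx":-0.09,"ty":-3.5,"tz":0,"twist":0},{"tx":-0.05,"ty":-3.5,"tz":0,"twist":0},{"tx":-0.05,"ty":-2.25,"tz":0,"twist":0}]' | grep gap
python3 -m creep '[{"tx":0,"ty":0,"tz":0,"twist":0},{"tx":0,"ty":0,"tz":0,"twist":0},{"tx":0,"ty":0,"tz":0,"twist":0}]'
python3 - <<'E'
from h import *
ob()
s=r.snapshot("wrist"); save(s,"f_w"); s=r.snapshot("scene"); save(s,"f_s",(140,150,360,370),2.5);
E
```

```text
finger_gap: 0.0257
finger_gap: 0.0256
time: 8.25
position: [0.4654, 0.0381, 0.1341]
eef_rot: [-0.0, 0.999, 0.05, -0.001]
contact_force: [-0.4, -0.4, -2.5]
finger_gap: 0.0256
t 8.25 p [0.4654 0.0381 0.1341] jaw deg 5.7 F [-0.4 -0.4 -2.5] gap 0.0256 zax [-0.001  0.001 -1.   ]
```

View pics/f_w.png

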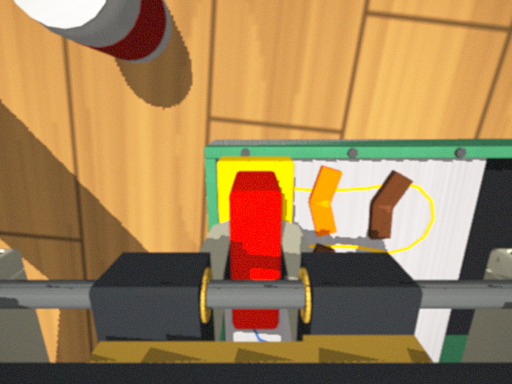

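View pics/f_s.png

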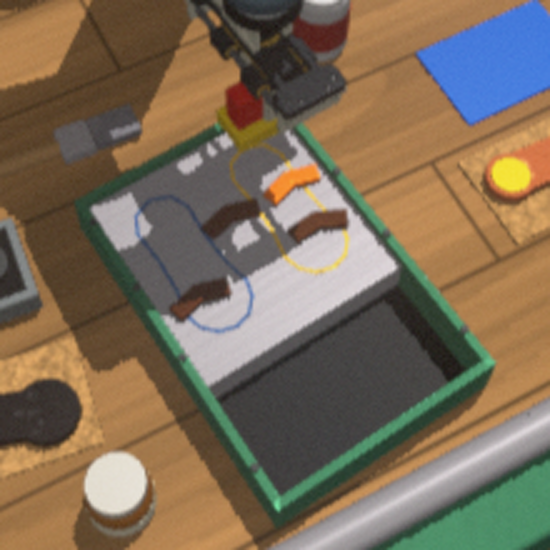

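Run:
```python
from h import *
s=r.snapshot("wrist"); save(s,"f_wz",(190,130,512,260),2.4)
for u in (320,400,480):
    col=s["pixels"][135:175,u].astype(int); g=[(135+i) for i in range(40) if col[i,1]>col[i,0]+25]
    print(u,g[0],g[-1],[onz(s,u,v,.062).round(4)[:2] for v in (g[0],g[-1]+1)])
```

```text
320 145 158 [array([0.5144, 0.0924]), array([0.5164, 0.0807])]
400 146 158 [array([0.5815, 0.0985]), array([0.5842, 0.0877])]
480 141 158 [array([0.6469, 0.1094]), array([0.652 , 0.0947])]
```

View pics/f_wz.png

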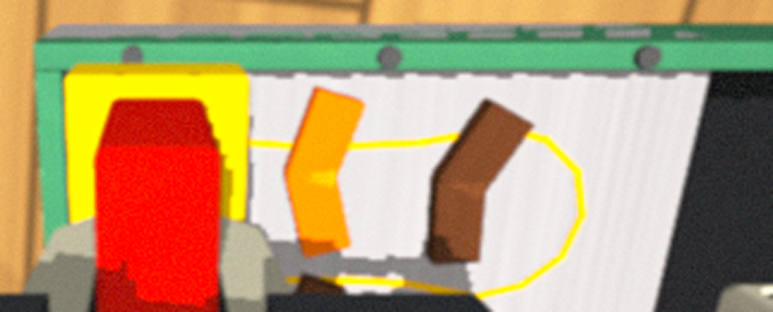

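```bash
python3 -m creep '[{"tx":0.1,"ty":-1.18,"tz":0,"twist":0},{"tx":0,"ty":0,"tz":-1.5,"twist":0},{"tx":0,"ty":0,"tz":-1.5,"twist":0},{"tx":0,"ty":0,"tz":-1.3,"twist":0},{"tx":0,"ty":0,"tz":0,"twist":0}]'
python3 -m creep '[{"tx":0,"ty":0,"tz":0,"twist":0},{"tx":0,"ty":0,"tz":0,"twist":0},{"tx":0,"ty":0,"tz":0,"twist":0}]'
python3 -m creep '[{"tx":0,"ty":0,"tz":-0.2,"twist":0},{"tx":0,"ty":0,"tz":-0.2,"twist":0},{"tx":0,"ty":0,"tz":0,"twist":0}]'
```

```text
time: 8.82
position: [0.465, 0.0272, 0.0894]
eef_rot: [-0.001, 0.999, 0.051, -0.002]
contact_force: [0.0, 1.7, -2.9]
finger_gap: 0.0256
time: 9.07
position: [0.4677, 0.0262, 0.0925]
eef_rot: [0.0, 0.999, 0.051, 0.001]
contact_force: [0.1, 0.1, -2.5]
finger_gap: 0.0259
time: 9.32
position: [0.4668, 0.0259, 0.0876]
eef_rot: [0.0, 0.999, 0.05, 0.0]
contact_force: [-0.4, 0.6, -2.4]
finger_gap: 0.026
```

```bash
python3 -m creep '[{"tx":0,"ty":0,"tz":-0.15,"twist":0},{"tx":0,"ty":0,"tz":0,"twist":0},{"tx":0,"ty":0,"tz":0,"twist":0}]'
python3 -m creep '[{"tx":0,"ty":0,"tz":-0.15,"twist":0},{"tx":0,"ty":0,"tz":0,"twist":0},{"tx":0,"ty":0,"tz":0,"twist":0}]'
```

```text
time: 9.57
position: [0.4668, 0.0259, 0.0861]
eef_rot: [-0.0, 0.999, 0.05, -0.0]
contact_force: [0.4, -0.2, -3.0]
finger_gap: 0.0259
time: 9.82
position: [0.4671, 0.0258, 0.0856]
eef_rot: [0.0, 0.999, 0.05, 0.0]
contact_force: [-1.9, 0.9, 6.6]
finger_gap: 0.0258
```

```bash
python3 -m creep '[{"tx":0.8,"ty":0.081,"tz":0,"twist":0},{"tx":1.19,"ty":0.12,"tz":0,"twist":0},{"tx":1.19,"ty":0.12,"tz":0,"twist":0},{"tx":1.19,"ty":0.12,"tz":0,"twist":0},{"tx":1.19,"ty":0.12,"tz":0,"twist":0}]'
python3 -m creep '[{"tx":1.19,"ty":0.12,"tz":0,"twist":0},{"tx":1.19,"ty":0.12,"tz":0,"twist":0},{"tx":1.19,"ty":0.12,"tz":0,"twist":0},{"tx":1.19,"ty":0.12,"tz":0,"twist":0},{"tx":1.19,"ty":0.12,"tz":0,"twist":0}]'
python3 - <<'E'
from h import *
ob()
s=r.snapshot("wrist"); save(s,"g_w")
s=r.snapshot("scene"); save(s,"g_s",(140,150,360,370),2.5);
E
```

```text
time: 10.23
position: [0.5205, 0.0315, 0.0857]
eef_rot: [0.0, 0.999, 0.051, -0.002]
contact_force: [-11.9, -0.8, 15.1]
finger_gap: 0.0255
time: 10.65
position: [0.5806, 0.0374, 0.0857]
eef_rot: [0.0, 0.999, 0.051, -0.002]
contact_force: [-8.2, -1.3, 10.4]
finger_gap: 0.0254
t 10.65 p [0.5806 0.0374 0.0857] jaw deg 5.8 F [-8.2 -1.3 10.4] gap 0.0254 zax [-0.004 -0.    -1.   ]
```

View pics/g_s.png

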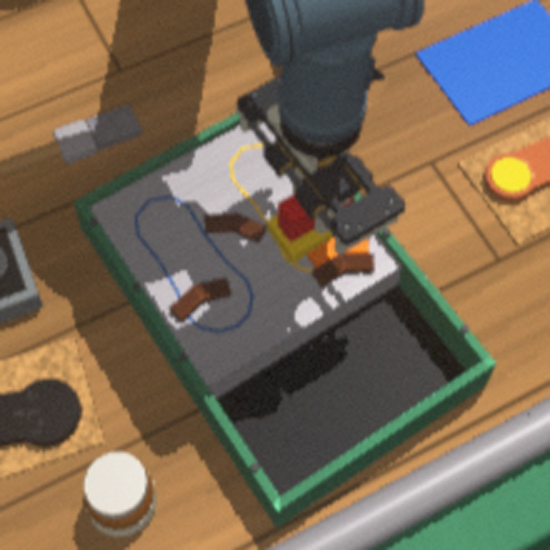

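View pics/g_w.png

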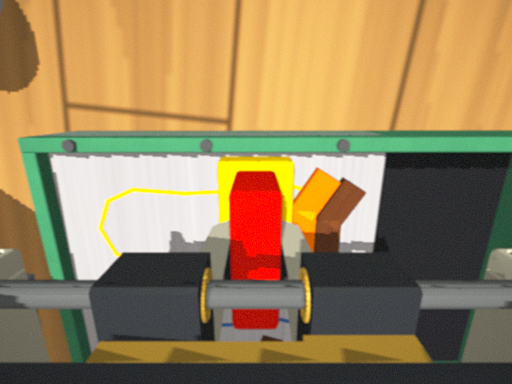

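```bash
python3 -m creep '[{"tx":1.19,"ty":0.12,"tz":0,"twist":0},{"tx":1.19,"ty":0.12,"tz":0,"twist":0},{"tx":1.19,"ty":0.12,"tz":0,"twist":0},{"tx":1.19,"ty":0.12,"tz":0,"twist":0},{"tx":1.19,"ty":0.12,"tz":0,"twist":0}]'
python3 -m creep '[{"tx":1.19,"ty":0.12,"tz":0,"twist":0},{"tx":0.7,"ty":0.07,"tz":0,"twist":0},{"tx":0,"ty":0,"tz":0,"twist":0},{"tx":0,"ty":0,"tz":0,"twist":0}]'
python3 - <<'E'
from h import *
ob()
s=r.snapshot("wrist"); save(s,"h_w")
s=r.snapshot("scene"); save(s,"h_s",(140,150,360,370),2.5);
E
```

```text
time: 11.17
position: [0.64, 0.0434, 0.0857]
eef_rot: [0.0, 0.999, 0.051, -0.002]
contact_force: [-8.1, -0.7, 9.6]
finger_gap: 0.0257
time: 11.5
position: [0.6608, 0.0453, 0.0856]
eef_rot: [0.0, 0.999, 0.051, 0.001]
contact_force: [-1.2, -0.9, 4.2]
finger_gap: 0.0255
t 11.5 p [0.6608 0.0453 0.0856] jaw deg 5.8 F [-1.2 -0.9  4.2] gap 0.0255 zax [ 0.001 -0.    -1.   ]
```

View pics/h_s.png

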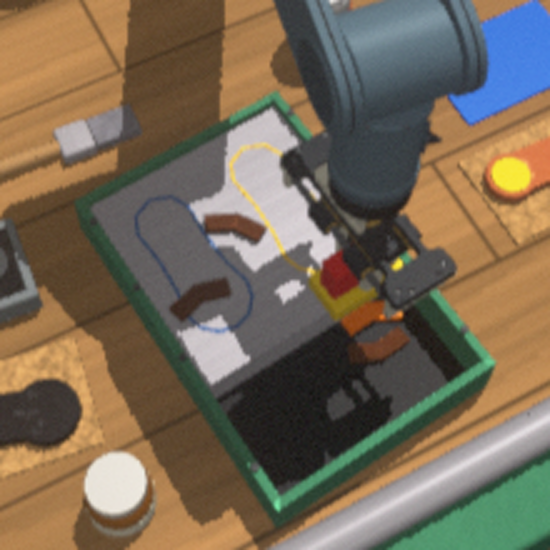

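View pics/h_w.png

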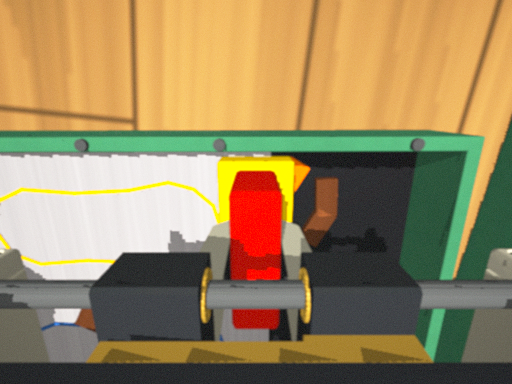

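```bash
python3 -m creep '[{"tx":0.8,"ty":0.08,"tz":0,"twist":0},{"tx":0,"ty":0,"tz":0,"twist":0},{"tx":-1.2,"ty":-0.12,"tz":0,"twist":0},{"tx":-1.2,"ty":-0.12,"tz":1.5,"twist":0},{"tx":-1.2,"ty":-0.12,"tz":1.5,"twist":0}]'
python3 - <<'E'
from h import *
ob()
s=r.snapshot("wrist"); save(s,"i_w")
s=r.snapshot("scene"); save(s,"i_s",(140,150,360,370),2.5);
E
```

```text
time: 12.02
position: [0.6306, 0.0427, 0.113]
eef_rot: [-0.0, 0.999, 0.05, -0.002]
contact_force: [-0.1, 0.7, -2.4]
finger_gap: 0.0256
t 12.02 p [0.6306 0.0427 0.113 ] jaw deg 5.8 F [-0.1  0.7 -2.4] gap 0.0256 zax [-0.004  0.    -1.   ]
```

View pics/i_s.png

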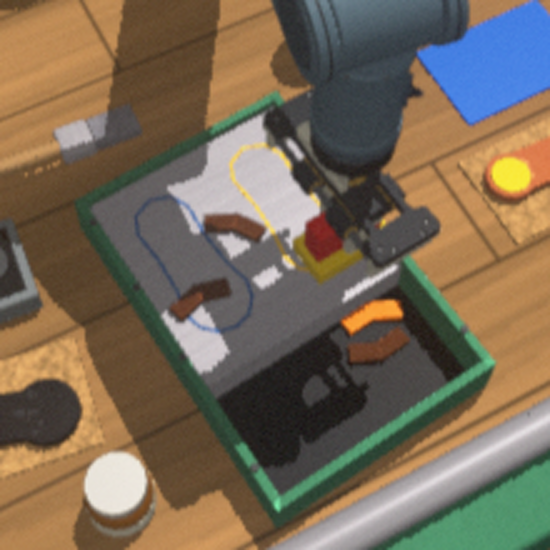

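View pics/i_w.png

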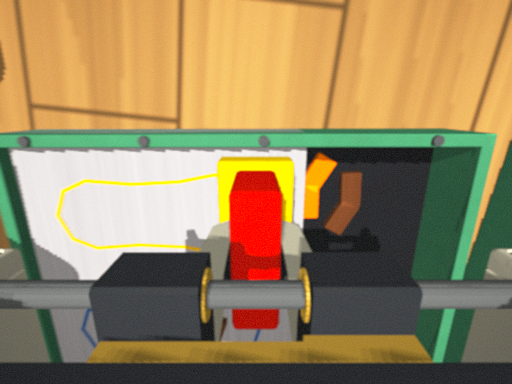

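```bash
python3 -m creep '[{"tx":-2.6,"ty":-1.4,"tz":1,"twist":0},{"tx":-3.3,"ty":-1.8,"tz":0,"twist":0},{"tx":-3.3,"ty":-1.8,"tz":0,"twist":0},{"tx":-3.3,"ty":-1.8,"tz":0,"twist":0},{"tx":-2.6,"ty":-1.5,"tz":0,"twist":0}]' | grep gap
python3 -m creep '[{"tx":-0.6,"ty":-0.3,"tz":0,"twist":0},{"tx":0,"ty":0,"tz":0,"twist":0},{"tx":0,"ty":0,"tz":0,"twist":0},{"tx":0,"ty":0,"tz":0,"twist":0}]'
python3 - <<'E'
from h import *
o=ob();  print((np.array([0.4734,-.0433])-o["position"][:2])*100)
s=r.snapshot("wrist"); save(s,"j_w")
E
```

```text
finger_gap: 0.0257
time: 12.87
position: [0.477, -0.0432, 0.1247]
eef_rot: [0.0, 0.999, 0.051, 0.001]
contact_force: [0.3, -0.5, -2.6]
finger_gap: 0.026
t 12.87 p [ 0.477  -0.0432  0.1247] jaw deg 5.8 F [ 0.3 -0.5 -2.6] gap 0.026 zax [ 0.001  0.    -1.   ]
[-0.35583429 -0.00533936]
```

View pics/j_w.png

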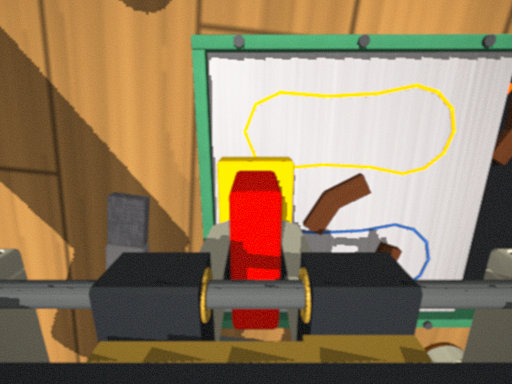

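```bash
python3 - <<'E'
from h import *
s=r.snapshot("wrist")
c,sn=np.cos(np.radians(5.8)),np.sin(np.radians(5.8))
for u,v in ((370,185),(358,175),(305,222),(320,230),(385,250)):
    p=onz(s,u,v,.059); d=p[:2]-[.555,-.035]; print(u,v,(c*d[0]+sn*d[1]).round(3),(-sn*d[0]+c*d[1]).round(3))
E
python3 -m creep '[{"tx":-0.2,"ty":0,"tz":-1.3,"twist":0},{"tx":0,"ty":0,"tz":-1.3,"twist":0},{"tx":0,"ty":0,"tz":-0.9,"twist":0},{"tx":0,"ty":0,"tz":-0.2,"twist":0},{"tx":0,"ty":0,"tz":0,"twist":0}]'
python3 -m creep '[{"tx":0,"ty":0,"tz":-0.1,"twist":0},{"tx":0,"ty":0,"tz":0,"twist":0},{"tx":0,"ty":0,"tz":0,"twist":0}]'
```

```text
370 185 0.019 0.015
358 175 0.008 0.024
305 222 -0.035 -0.019
320 230 -0.021 -0.027
385 250 0.04 -0.046
time: 13.38
position: [0.4733, -0.0429, 0.0868]
eef_rot: [-0.0, 0.999, 0.051, -0.001]
contact_force: [-0.5, 0.8, -1.6]
finger_gap: 0.0261
time: 13.63
position: [0.4739, -0.0435, 0.0872]
eef_rot: [0.0, 0.999, 0.051, 0.001]
contact_force: [0.0, -0.4, -2.5]
finger_gap: 0.0257
```

```bash
python3 -m creep '[{"tx":0,"ty":0,"tz":-0.15,"twist":0},{"tx":0,"ty":0,"tz":-0.15,"twist":0},{"tx":0,"ty":0,"tz":0,"twist":0},{"tx":0,"ty":0,"tz":0,"twist":0}]'
python3 -m creep '[{"tx":0.8,"ty":0.081,"tz":0,"twist":0},{"tx":1.19,"ty":0.12,"tz":0,"twist":0},{"tx":1.19,"ty":0.12,"tz":0,"twist":0},{"tx":1.19,"ty":0.12,"tz":0,"twist":0},{"tx":1.19,"ty":0.12,"tz":0,"twist":0}]'
python3 -m creep '[{"tx":1.19,"ty":0.12,"tz":0,"twist":0},{"tx":1.19,"ty":0.12,"tz":0,"twist":0},{"tx":1.19,"ty":0.12,"tz":0,"twist":0},{"tx":1.19,"ty":0.12,"tz":0,"twist":0},{"tx":1.19,"ty":0.12,"tz":0,"twist":0}]'
python3 -m creep '[{"tx":1.19,"ty":0.12,"tz":0,"twist":0},{"tx":1.19,"ty":0.12,"tz":0,"twist":0},{"tx":1.19,"ty":0.12,"tz":0,"twist":0},{"tx":1.19,"ty":0.12,"tz":0,"twist":0},{"tx":1.19,"ty":0.12,"tz":0,"twist":0}]'
python3 - <<'E'
from h import *
ob()
s=r.snapshot("wrist"); save(s,"k_w")
s=r.snapshot("scene"); save(s,"k_s",(140,150,360,370),2.5);
E
```

```text
time: 13.97
position: [0.474, -0.0436, 0.0854]
eef_rot: [0.0, 0.999, 0.05, 0.001]
contact_force: [-3.3, 0.5, 11.9]
finger_gap: 0.0262
time: 14.38
position: [0.5266, -0.038, 0.0854]
eef_rot: [0.0, 0.999, 0.051, -0.002]
contact_force: [-13.7, -2.2, 20.1]
finger_gap: 0.0258
time: 14.8
position: [0.5869, -0.0321, 0.0855]
eef_rot: [0.0, 0.999, 0.051, -0.002]
contact_force: [-10.6, -0.7, 14.2]
finger_gap: 0.0258
time: 15.22
position: [0.6469, -0.0261, 0.0854]
eef_rot: [0.0, 0.999, 0.051, -0.001]
contact_force: [-8.2, -1.2, 10.7]
finger_gap: 0.0257
t 15.22 p [ 0.6469 -0.0261  0.0854] jaw deg 5.8 F [-8.2 -1.2 10.7] gap 0.0257 zax [-0.003 -0.001 -1.   ]
```

View pics/k_s.png

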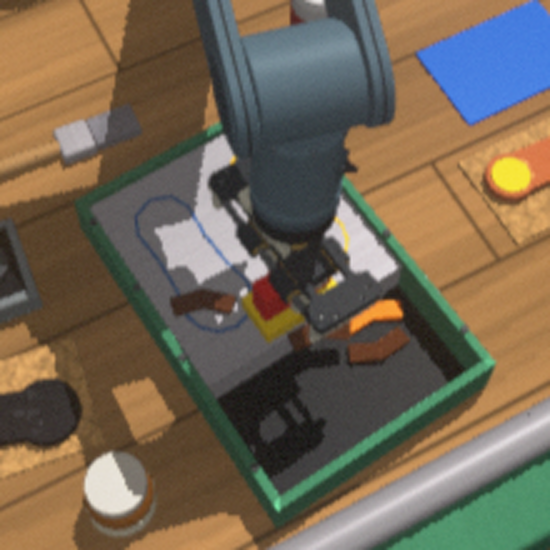

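View pics/k_w.png

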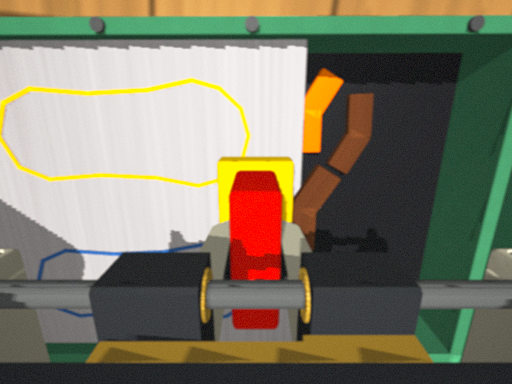

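```bash
python3 -m creep '[{"tx":1.19,"ty":0.12,"tz":0,"twist":0},{"tx":1.19,"ty":0.12,"tz":0,"twist":0},{"tx":0.3,"ty":0.03,"tz":0,"twist":0},{"tx":0,"ty":0,"tz":0,"twist":0}]'
python3 -m creep '[{"tx":-1.2,"ty":-0.12,"tz":0,"twist":0},{"tx":-1.2,"ty":-0.12,"tz":1.5,"twist":0},{"tx":-1.2,"ty":-0.12,"tz":1.5,"twist":0},{"tx":-2,"ty":-0.2,"tz":1,"twist":0}]'
python3 - <<'E'
from h import *
o=ob()
s=r.snapshot("wrist"); save(s,"l_w")
s=r.snapshot("scene"); save(s,"l_s",(140,150,360,370),2.5); 
a=np.radians(5.8);R=np.array([[np.cos(a),-np.sin(a)],[np.sin(a),np.cos(a)]])
t=np.array([.555,-.035])+R@[-.080,-.070]; print(t,(t-o["position"][:2])*100)
E
```

```text
time: 15.65
position: [0.6751, -0.0234, 0.0854]
eef_rot: [0.0, 0.999, 0.051, 0.0]
contact_force: [-3.3, 0.1, 8.2]
finger_gap: 0.0257
time: 15.98
position: [0.6198, -0.0289, 0.1247]
eef_rot: [0.0, 0.999, 0.051, 0.001]
contact_force: [0.5, -1.2, -2.0]
finger_gap: 0.0255
t 15.98 p [ 0.6198 -0.0289  0.1247] jaw deg 5.8 F [ 0.5 -1.2 -2. ] gap 0.0255 zax [ 0.002 -0.    -1.   ]
[ 0.48248348 -0.11272615] [-13.72793666  -8.3832172 ]
```

View pics/l_s.png

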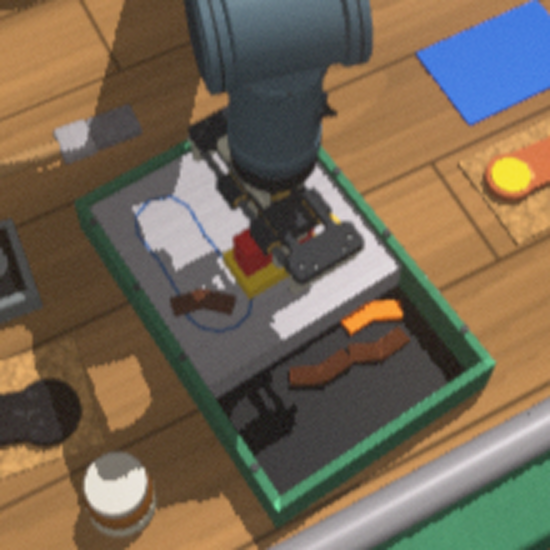

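View pics/l_w.png

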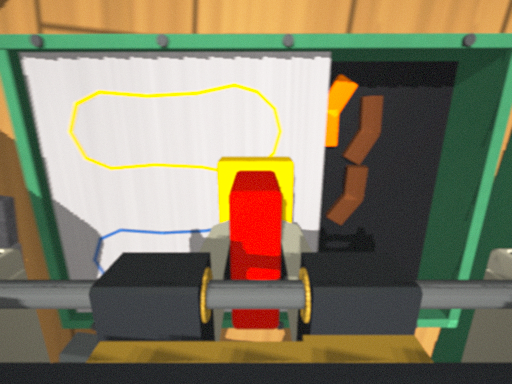

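Three chips are in the tray, one remains near the right side. Third lane.

```bash
python3 -m creep '[{"tx":-2.6,"ty":-1.6,"tz":0,"twist":0},{"tx":-2.9,"ty":-1.8,"tz":0,"twist":0},{"tx":-2.9,"ty":-1.8,"tz":0,"twist":0},{"tx":-2.9,"ty":-1.8,"tz":0,"twist":0},{"tx":-2.4,"ty":-1.38,"tz":0,"twist":0}]' | grep gap
python3 -m creep '[{"tx":0,"ty":0,"tz":0,"twist":0},{"tx":0,"ty":0,"tz":0,"twist":0},{"tx":0,"ty":0,"tz":0,"twist":0},{"tx":0,"ty":0,"tz":0,"twist":0}]'
python3 - <<'E'
from h import *
o=ob();  print((np.array([0.4825,-.1127])-o["position"][:2])*100)
s=r.snapshot("wrist"); save(s,"m_w")
E
```

```text
finger_gap: 0.0255
time: 16.83
position: [0.483, -0.1123, 0.1238]
eef_rot: [0.0, 0.999, 0.051, 0.001]
contact_force: [-1.3, 0.7, -2.7]
finger_gap: 0.0256
t 16.83 p [ 0.483  -0.1123  0.1238] jaw deg 5.8 F [-1.3  0.7 -2.7] gap 0.0256 zax [ 0.001 -0.    -1.   ]
[-0.05112169 -0.03578315]
```

View pics/m_w.png

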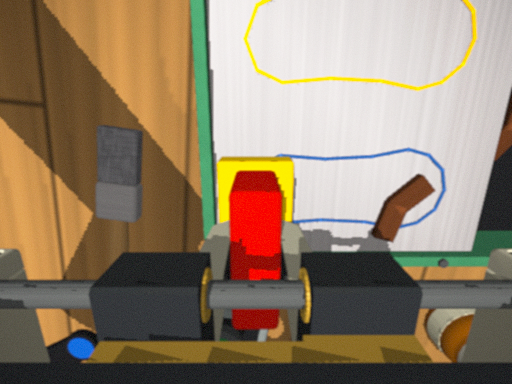

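```bash
python3 -m creep '[{"tx":0,"ty":0,"tz":-1.3,"twist":0},{"tx":0,"ty":0,"tz":-1.3,"twist":0},{"tx":0,"ty":0,"tz":-0.9,"twist":0},{"tx":0,"ty":0,"tz":-0.2,"twist":0},{"tx":0,"ty":0,"tz":0,"twist":0}]'|grep posi
python3 -m creep '[{"tx":0,"ty":0,"tz":-0.1,"twist":0},{"tx":0,"ty":0,"tz":-0.1,"twist":0},{"tx":0,"ty":0,"tz":-0.1,"twist":0},{"tx":0,"ty":0,"tz":0,"twist":0},{"tx":0,"ty":0,"tz":0,"twist":0}]'
```

```text
position: [0.4819, -0.1119, 0.0862]
time: 17.72
position: [0.4824, -0.1125, 0.0854]
eef_rot: [0.0, 0.999, 0.051, 0.001]
contact_force: [-2.0, 2.1, 8.9]
finger_gap: 0.0264
```

```bash
python3 -m creep '[{"tx":0.8,"ty":0.081,"tz":0,"twist":0},{"tx":1.19,"ty":0.12,"tz":0,"twist":0},{"tx":1.19,"ty":0.12,"tz":0,"twist":0},{"tx":1.19,"ty":0.12,"tz":0,"twist":0},{"tx":1.19,"ty":0.12,"tz":0,"twist":0}]' | tail -4
python3 -m creep '[{"tx":1.19,"ty":0.12,"tz":0,"twist":0},{"tx":1.19,"ty":0.12,"tz":0,"twist":0},{"tx":1.19,"ty":0.12,"tz":0,"twist":0},{"tx":1.19,"ty":0.12,"tz":0,"twist":0},{"tx":1.19,"ty":0.12,"tz":0,"twist":0}]'
python3 -m creep '[{"tx":1.19,"ty":0.12,"tz":0,"twist":0},{"tx":1.19,"ty":0.12,"tz":0,"twist":0},{"tx":1.19,"ty":0.12,"tz":0,"twist":0},{"tx":1.19,"ty":0.12,"tz":0,"twist":0},{"tx":1.19,"ty":0.12,"tz":0,"twist":0}]'
python3 -m creep '[{"tx":1.19,"ty":0.12,"tz":0,"twist":0},{"tx":1.19,"ty":0.12,"tz":0,"twist":0},{"tx":0.3,"ty":0.03,"tz":0,"twist":0},{"tx":0,"ty":0,"tz":0,"twist":0}]'
python3 - <<'E'
from h import *
ob()
s=r.snapshot("wrist"); save(s,"n_w")
s=r.snapshot("scene"); save(s,"n_s",(140,150,360,370),2.5);
E
```

```text
position: [0.5365, -0.1073, 0.0854]
eef_rot: [0.001, 0.999, 0.051, -0.001]
contact_force: [-10.1, -1.6, 12.9]
finger_gap: 0.0259
time: 18.55
position: [0.5963, -0.1013, 0.0854]
eef_rot: [0.001, 0.999, 0.051, -0.001]
contact_force: [-8.1, -0.7, 11.2]
finger_gap: 0.026
time: 18.97
position: [0.656, -0.0953, 0.0854]
eef_rot: [0.0, 0.999, 0.051, -0.001]
contact_force: [-6.9, -1.0, 7.9]
finger_gap: 0.0257
time: 19.3
position: [0.6842, -0.0925, 0.0854]
eef_rot: [0.001, 0.999, 0.051, 0.001]
contact_force: [-1.7, -1.1, 5.8]
finger_gap: 0.0261
t 19.3 p [ 0.6842 -0.0925  0.0854] jaw deg 5.8 F [-1.7 -1.1  5.8] gap 0.0261 zax [ 0.001 -0.001 -1.   ]
```

View pics/n_s.png

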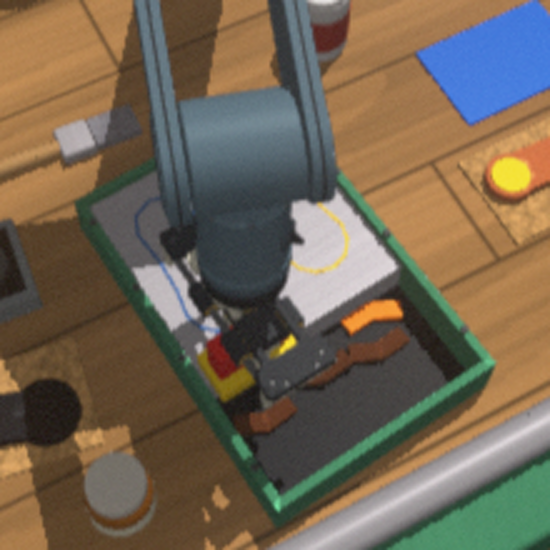

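View pics/n_w.png

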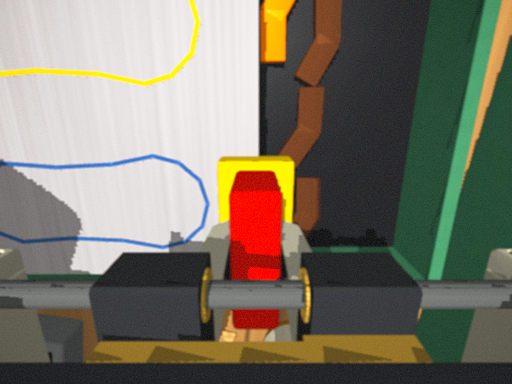

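```bash
python3 -m creep '[{"tx":-1,"ty":0,"tz":1.5,"twist":0},{"tx":-1.6,"ty":2,"tz":2,"twist":0.02},{"tx":-1.6,"ty":3.4,"tz":1.5,"twist":0.02},{"tx":-1.6,"ty":3.4,"tz":0,"twist":0},{"tx":-1.6,"ty":3.4,"tz":0,"twist":0}]' | tail -4
python3 -m creep '[{"tx":-1.6,"ty":3.4,"tz":0,"twist":0},{"tx":-1.6,"ty":3.4,"tz":0,"twist":0},{"tx":-1.6,"ty":3.4,"tz":0,"twist":0},{"tx":-1.6,"ty":3.4,"tz":0,"twist":0},{"tx":-1.6,"ty":3.4,"tz":0,"twist":0}]' | tail -4
python3 -m creep '[{"tx":-1.6,"ty":3.4,"tz":0,"twist":0},{"tx":-1.6,"ty":3.4,"tz":0,"twist":0},{"tx":-1.6,"ty":3.4,"tz":0,"twist":0},{"tx":0,"ty":3,"tz":0,"twist":0},{"tx":0,"ty":0,"tz":0,"twist":0}]' | tail -4
python3 - <<'E'
from h import *
o=ob();print((np.array([0.469,.3625])-o["position"][:2])*100)
s=r.snapshot("scene"); save(s,"o_s",(140,100,420,370),2); 
s=r.snapshot("wrist"); save(s,"o_w")
E
```

```text
position: [0.6095, 0.0304, 0.1353]
eef_rot: [0.0, 0.998, 0.07, 0.002]
contact_force: [0.3, 1.0, -2.0]
finger_gap: 0.0254
position: [0.5284, 0.2013, 0.134]
eef_rot: [-0.0, 0.998, 0.07, 0.0]
contact_force: [0.7, -0.2, -2.4]
finger_gap: 0.0257
position: [0.4801, 0.3372, 0.1343]
eef_rot: [-0.002, 0.997, 0.073, 0.001]
contact_force: [0.5, 0.3, -2.2]
finger_gap: 0.0258
t 20.65 p [0.4801 0.3372 0.1343] jaw deg 8.3 F [ 0.5  0.3 -2.2] gap 0.0258 zax [ 0.001  0.003 -1.   ]
[-1.10822179  2.52750917]
```

View pics/o_s.png

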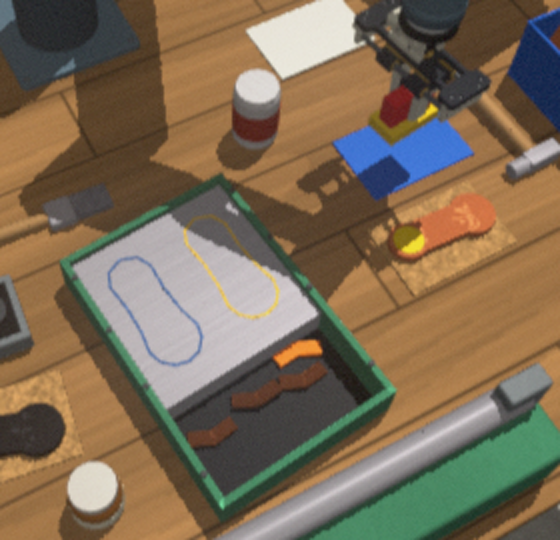

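View pics/o_w.png

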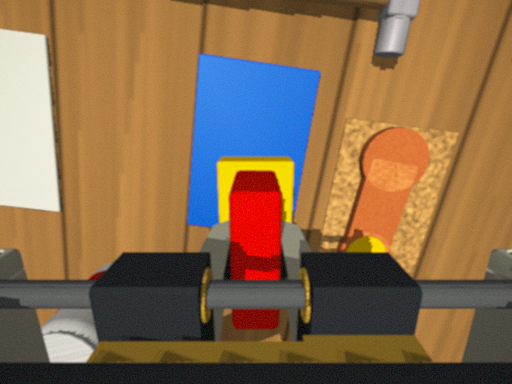

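```bash
python3 -m creep '[{"tx":-0.6,"ty":1.4,"tz":-1,"twist":0},{"tx":-0.5,"ty":1.1,"tz":-2,"twist":0},{"tx":0,"ty":0,"tz":-2,"twist":0},{"tx":0,"ty":0,"tz":-2,"twist":0},{"tx":0,"ty":0,"tz":-1.2,"twist":0}]' | tail -4
python3 -m creep '[{"tx":0,"ty":0,"tz":-0.6,"twist":0},{"tx":0,"ty":0,"tz":0,"twist":0},{"tx":0,"ty":0,"tz":0,"twist":0},{"tx":0,"ty":0,"tz":0,"twist":0}]'
python3 - <<'E'
from h import *
o=ob();print((np.array([0.469,.3625])-o["position"][:2])*100)
s=r.snapshot("top")
rectify(s,"p_bed",0.4,0.85,-0.25,0.15,0.05,1200)
rectify(s,"p_mat",0.38,0.70,0.22,0.50,0.0,1800)
s=r.snapshot("scene")
rectify(s,"p_mat2",0.38,0.70,0.22,0.50,0.0,1800)
E
```

```text
position: [0.4698, 0.3549, 0.0496]
eef_rot: [0.001, 0.998, 0.07, -0.001]
contact_force: [0.1, -0.4, -3.5]
finger_gap: 0.026
time: 21.5
position: [0.4713, 0.3567, 0.0468]
eef_rot: [-0.0, 0.998, 0.07, 0.001]
contact_force: [1.3, 0.6, -2.6]
finger_gap: 0.0257
t 21.5 p [0.4713 0.3567 0.0468] jaw deg 8.0 F [ 1.3  0.6 -2.6] gap 0.0257 zax [ 0.002  0.001 -1.   ]
[-0.23091673  0.58291998]
```

View pics/p_bed.png

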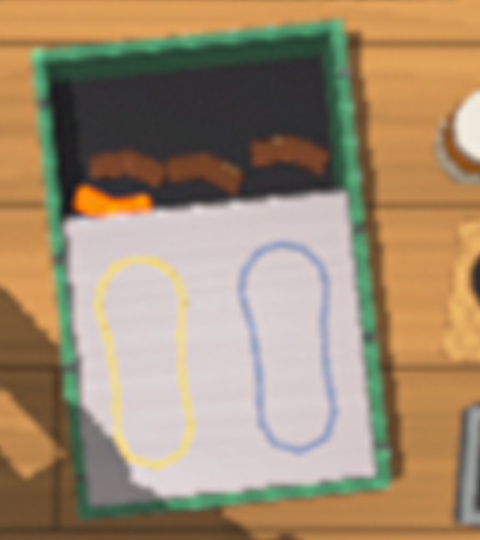

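View pics/p_mat2.png

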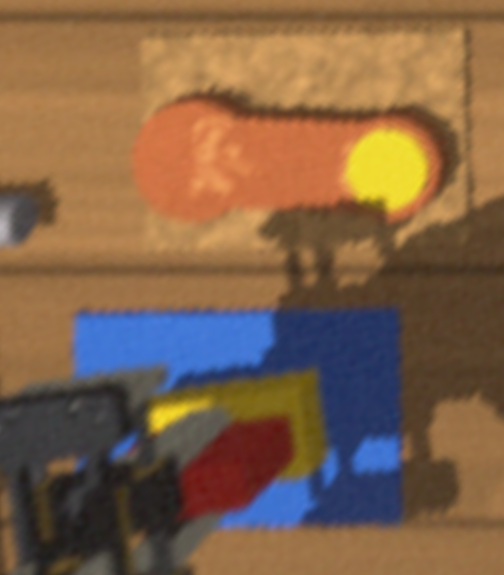

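```bash
python3 -m creep '[{"tx":-0.25,"ty":0.9,"tz":-0.3,"twist":0},{"tx":0,"ty":0,"tz":-0.2,"twist":0},{"tx":0,"ty":0,"tz":0,"twist":0},{"tx":0,"ty":0,"tz":0,"twist":0}]' | tail -4
python3 -m creep '[{"tx":0,"ty":0,"tz":-0.15,"twist":0},{"tx":0,"ty":0,"tz":0,"twist":0},{"tx":0,"ty":0,"tz":0,"twist":0}]'
```

```text
position: [0.4673, 0.3661, 0.0405]
eef_rot: [0.0, 0.997, 0.071, -0.0]
contact_force: [-0.2, -0.9, -3.0]
finger_gap: 0.0256
time: 22.18
position: [0.4679, 0.3661, 0.0394]
eef_rot: [-0.0, 0.998, 0.07, 0.0]
contact_force: [-1.5, 1.2, 0.7]
finger_gap: 0.0259
```

```bash
python3 -m creep '[{"tx":0,"ty":0,"tz":0,"twist":0},{"tx":0,"ty":0,"tz":0,"twist":0},{"tx":0,"ty":0,"tz":0,"twist":0},{"tx":0,"ty":0,"tz":0,"twist":0},{"tx":0,"ty":0,"tz":0,"twist":0}]' 0.7 | tail -2
python3 -m creep '[{"tx":0,"ty":0,"tz":0,"twist":0},{"tx":0,"ty":0,"tz":1,"twist":0},{"tx":0,"ty":0,"tz":2,"twist":0},{"tx":0,"ty":0,"tz":3,"twist":0},{"tx":0,"ty":0,"tz":3,"twist":0}]'
python3 - <<'E'
from h import *
o=ob()
s=r.snapshot("wrist"); save(s,"q_w"); print(red(s)); 
for q in ("sole_brown","sole_brown_toe"): print([(round(d["p"],2),np.round(d["location"],4).tolist()) for d in r.mark_of(s,q)][:2])
E
```

```text
contact_force: [-0.0, -0.7, -0.4]
finger_gap: 0.0545
time: 23.02
position: [0.467, 0.3655, 0.13]
eef_rot: [0.0, 0.998, 0.07, -0.001]
contact_force: [0.2, -0.2, 0.1]
finger_gap: 0.0789
t 23.02 p [0.467  0.3655 0.13  ] jaw deg 8.1 F [ 0.2 -0.2  0.1] gap 0.0789 zax [-0.002 -0.001 -1.   ]
[(np.int32(2288), array([256.2, 198.5]), array([0.4667, 0.3706, 0.0229, 0.0709, 8.3935]))]
[(0.66, [0.6149, 0.3266, 0.0027])]
[(0.92, [0.6184, 0.4213, 0.0014])]
```

View pics/q_w.png

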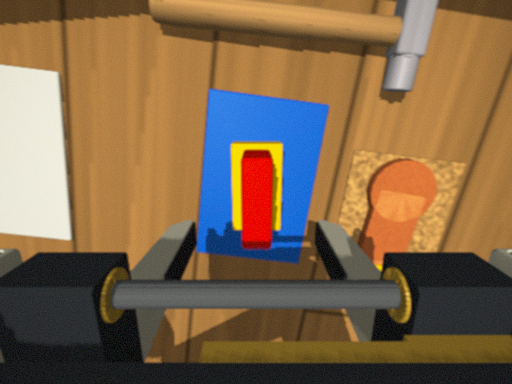

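```bash
cat >> h.py <<'E'
def tmpl():
    # sole outline mask (1mm px) approx: returns area-centroid offset handled by fit
    from math import pi
    T=np.zeros((120,240),np.uint8)
    def X(x):return x+120
    def Y(y):return 60-y
    cv2.circle(T,(X(51),Y(0)),34,255,-1); cv2.circle(T,(X(-56),Y(0)),29,255,-1)
    pts=np.array([[X(51),Y(34)],[X(20),Y(25)],[X(-30),Y(25)],[X(-56),Y(29)],[X(-56),Y(-29)],[X(-30),Y(-25)],[X(20),Y(-25)],[X(51),Y(-34)]])
    cv2.fillPoly(T,[pts],255); return T
def fitsole(s,mask,z,x0,y0):
    """fit pose from bool mask at plane z; returns x,y,yaw deg"""
    from scipy.optimize import minimize
    pts=np.argwhere(mask)[:,::-1]
    w=np.array([onz(s,u,v,z)[:2] for u,v in pts])
    c=w.mean(0); 
    ev,V=np.linalg.eigh(np.cov((w-c).T)); d=V[:,1]
    L=(w-c)@d; W=(w-c)@V[:,0]
    return c,np.degrees(np.arctan2(d[1],d[0])),(L.min(),L.max()),(W.min(),W.max()),len(w)
E
python3 - <<'E'
from h import *
for n in ("top","scene","wrist"):
    s=r.snapshot(n)
    if n!="wrist": rectify(s,"s_"+n,0.52,0.72,0.22,0.46,0.018,2400)
    for d in r.regions_of(s,"sole_brown")[:2]:
        m=d["mask"]; c,a,L,W,N=fitsole(s,m,.018,0,0)
        print(n,round(d["p"],2),c.round(4),round(a,1),np.round(L,3),np.round(W,3),N)
E
```

```text
top 0.68 [0.6142 0.337 ] 86.9 [-0.085  0.082] [-0.033  0.033] 687
scene 0.62 [0.6171 0.3309] 88.7 [-0.087  0.083] [-0.034  0.036] 998
wrist 0.67 [0.614  0.3654] 86.7 [-0.073  0.052] [-0.037  0.035] 5564
```

View pics/s_top.png

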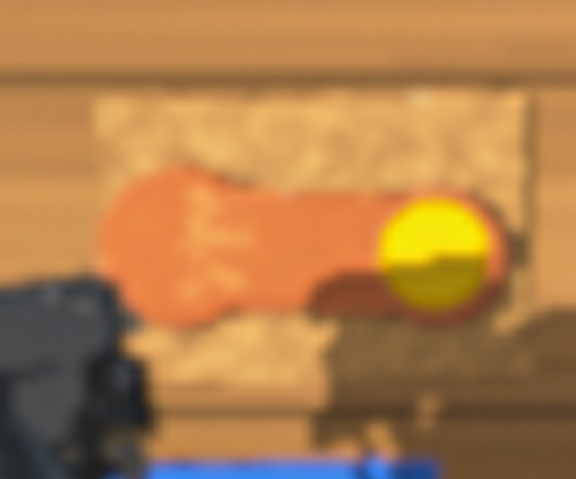

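View pics/s_scene.png

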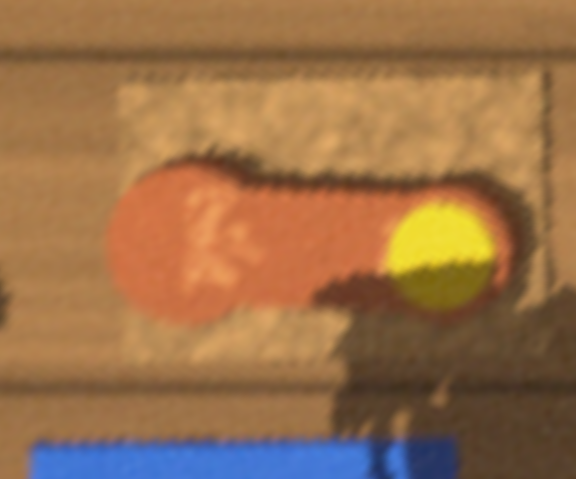

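```bash
python3 -m creep '[{"tx":2.5,"ty":-0.6,"tz":0,"twist":-0.06},{"tx":3.5,"ty":-0.9,"tz":0,"twist":-0.065},{"tx":3.5,"ty":-0.9,"tz":0,"twist":-0.06},{"tx":3.5,"ty":-0.9,"tz":-1,"twist":0},{"tx":1.8,"ty":-0.5,"tz":-1,"twist":0}]' | tail -2
python3 -m creep '[{"tx":0,"ty":0,"tz":-1.5,"twist":0},{"tx":0,"ty":0,"tz":0,"twist":0},{"tx":0,"ty":0,"tz":0,"twist":0},{"tx":0,"ty":0,"tz":0,"twist":0}]'
python3 - <<'E'
from h import *
o=ob(); print((np.array([0.6153,.327])-o["position"][:2])*100)
s=r.snapshot("wrist"); save(s,"t_w")
E
```

```text
contact_force: [-0.5, 0.0, -0.1]
finger_gap: 0.0793
time: 24.22
position: [0.615, 0.3281, 0.0941]
eef_rot: [0.0, 1.0, -0.022, -0.001]
contact_force: [-0.4, 0.5, 0.6]
finger_gap: 0.0788
t 24.22 p [0.615  0.3281 0.0941] jaw deg -2.5 F [-0.4  0.5  0.6] gap 0.0788 zax [-0.001 -0.    -1.   ]
[ 0.03193527 -0.11255416]
```

View pics/t_w.png

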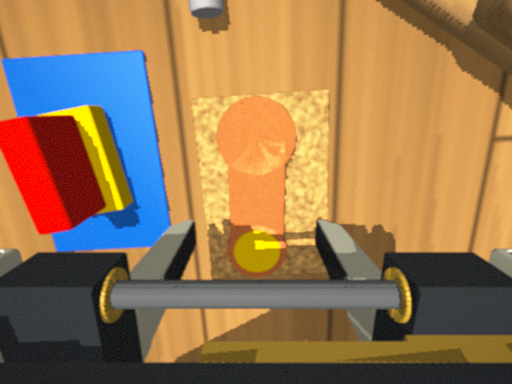

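```bash
python3 -m creep '[{"tx":0,"ty":-0.1,"tz":-2,"twist":0},{"tx":0,"ty":0,"tz":-2,"twist":0},{"tx":0,"ty":0,"tz":-2,"twist":0},{"tx":0,"ty":0,"tz":-1.2,"twist":0},{"tx":0,"ty":0,"tz":0,"twist":0}]' | tail -4
python3 -m creep '[{"tx":0,"ty":0,"tz":-0.2,"twist":0},{"tx":0,"ty":0,"tz":0,"twist":0},{"tx":0,"ty":0,"tz":0,"twist":0}]'
```

```text
position: [0.6135, 0.3267, 0.02]
eef_rot: [0.001, 1.0, -0.022, -0.002]
contact_force: [-0.6, -0.8, -1.1]
finger_gap: 0.0789
time: 24.93
position: [0.6166, 0.3273, 0.0218]
eef_rot: [-0.0, 1.0, -0.022, 0.001]
contact_force: [0.3, 0.3, -0.2]
finger_gap: 0.0791
```

```bash
python3 -m creep '[{"tx":0,"ty":0,"tz":-0.35,"twist":0},{"tx":0,"ty":0,"tz":-0.3,"twist":0},{"tx":0,"ty":0,"tz":0,"twist":0},{"tx":0,"ty":0,"tz":0,"twist":0}]' | tail -4
python3 -m creep '[{"tx":0,"ty":0,"tz":0,"twist":0},{"tx":0,"ty":0,"tz":0,"twist":0},{"tx":0,"ty":0,"tz":0,"twist":0},{"tx":0,"ty":0,"tz":0,"twist":0},{"tx":0,"ty":0,"tz":0,"twist":0}]' -1 35| tail -4
python3 -m creep '[{"tx":0,"ty":0,"tz":0,"twist":0},{"tx":0,"ty":0,"tz":0,"twist":0},{"tx":0,"ty":0,"tz":0,"twist":0}]'
```

```text
position: [0.6155, 0.3267, 0.0135]
eef_rot: [0.0, 1.0, -0.022, -0.0]
contact_force: [-0.2, -0.5, 0.5]
finger_gap: 0.0787
position: [0.6157, 0.3268, 0.0137]
eef_rot: [-0.0, 1.0, -0.022, 0.0]
contact_force: [0.6, 0.3, -1.0]
finger_gap: 0.05
time: 25.93
position: [0.6157, 0.3269, 0.0137]
eef_rot: [-0.0, 1.0, -0.022, 0.0]
contact_force: [0.8, -0.7, -0.4]
finger_gap: 0.0493
```

```bash
python3 -m creep '[{"tx":0,"ty":0,"tz":1.5,"twist":0},{"tx":0,"ty":0,"tz":2.5,"twist":0},{"tx":0,"ty":0,"tz":2.5,"twist":0},{"tx":0,"ty":0,"tz":2,"twist":0},{"tx":0,"ty":0,"tz":0,"twist":0}]' | tail -4
python3 -c "
from h import *
s=r.snapshot('wrist'); save(s,'u_w')"
```

```text
position: [0.6183, 0.3279, 0.1037]
eef_rot: [-0.001, 1.0, -0.022, 0.004]
contact_force: [0.3, 0.8, 0.1]
finger_gap: 0.0496
```

View pics/u_w.png

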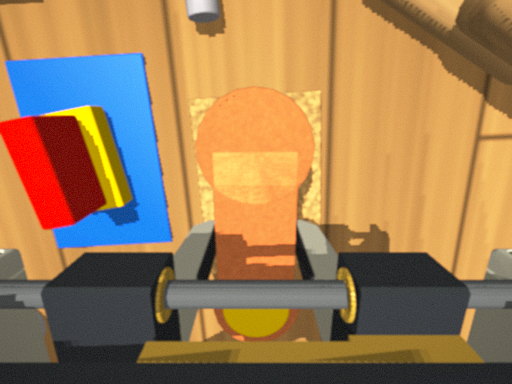

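Held level. Carry and turn.

```bash
python3 -m creep '[{"tx":-0.3,"ty":-1.5,"tz":0,"twist":-0.1},{"tx":-0.6,"ty":-2.6,"tz":0,"twist":-0.12},{"tx":-0.6,"ty":-2.6,"tz":0,"twist":-0.12},{"tx":-0.6,"ty":-2.6,"tz":0,"twist":-0.12},{"tx":-0.6,"ty":-2.6,"tz":0,"twist":-0.12}]' | tail -4
python3 -m creep '[{"tx":-0.6,"ty":-2.6,"tz":0,"twist":-0.12},{"tx":-0.6,"ty":-2.6,"tz":0,"twist":-0.12},{"tx":-0.6,"ty":-2.6,"tz":0,"twist":-0.12},{"tx":-0.6,"ty":-2.6,"tz":0,"twist":-0.12},{"tx":-0.6,"ty":-2.6,"tz":0,"twist":-0.12}]' | tail -4
python3 -m creep '[{"tx":-0.6,"ty":-2.6,"tz":0,"twist":-0.12},{"tx":-0.6,"ty":-2.6,"tz":0,"twist":-0.12},{"tx":-0.3,"ty":-0.2,"tz":0,"twist":0},{"tx":0,"ty":0,"tz":0,"twist":0},{"tx":0,"ty":0,"tz":0,"twist":0}]' | tail -4
python3 -c "
from h import *
o=ob(); print((np.array([0.544,.0242])-o['position'][:2])*100)
s=r.snapshot('wrist'); save(s,'v_w')
s=r.snapshot('top'); save(s,'v_t')"
```

```text
position: [0.5867, 0.2066, 0.0961]
eef_rot: [0.001, 0.951, -0.31, -0.002]
contact_force: [0.2, -0.5, -0.8]
finger_gap: 0.05
position: [0.5567, 0.0768, 0.0965]
eef_rot: [0.001, 0.817, -0.577, -0.002]
contact_force: [0.5, -0.1, -2.2]
finger_gap: 0.0497
position: [0.5428, 0.0242, 0.0974]
eef_rot: [0.0, 0.744, -0.668, -0.001]
contact_force: [-0.3, 0.2, -1.2]
finger_gap: 0.0497
t 27.65 p [0.5428 0.0242 0.0974] jaw deg -83.8 F [-0.3  0.2 -1.2] gap 0.0497 zax [-0.002  0.001 -1.   ]
[ 0.11662643 -0.00023458]
```

View pics/v_w.png

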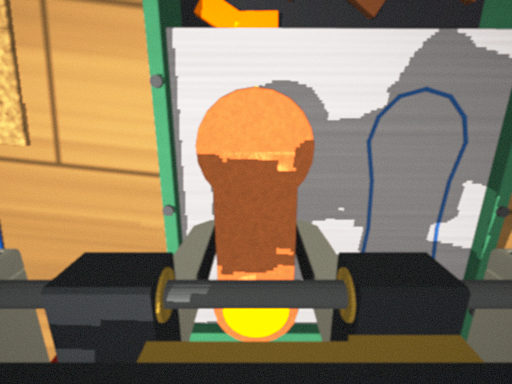

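```bash
python3 -m creep '[{"tx":0.1,"ty":0,"tz":-1.5,"twist":-0.007},{"tx":0,"ty":0,"tz":-1.2,"twist":0},{"tx":0,"ty":0,"tz":0,"twist":0},{"tx":0,"ty":0,"tz":0,"twist":0}]' | tail -4
python3 - <<'E'
from h import *
for f in ("p_bed","b_bed","b_bed2"):
    im=cv2.imread(f"pics/{f}.png"); hsv=cv2.cvtColor(im,cv2.COLOR_BGR2HSV)
    for nm,lo,hi in (("y",(18,60,150),(35,255,255)),("b",(100,60,100),(125,255,255))):
        m=cv2.inRange(hsv,lo,hi); m[:230]=0; m[:,:75]=0; m[:,360:]=0; m[480:]=0
        # fill contour
        k=cv2.morphologyEx(m,cv2.MORPH_CLOSE,np.ones((9,9)))
        cs,_=cv2.findContours(k,cv2.RETR_EXTERNAL,cv2.CHAIN_APPROX_NONE); c=max(cs,key=cv2.contourArea)
        (cx,cy),(w,h),a=cv2.minAreaRect(cv2.convexHull(c))
        mm=cv2.moments(cv2.convexHull(c)); 
        print(f,nm,"rect centre",round(.85-cy/1200,4),round(.15-cx/1200,4),"size",round(w/1.2),round(h/1.2),round(a,1))
E
```

```text
position: [0.5441, 0.025, 0.071]
eef_rot: [0.0, 0.742, -0.67, -0.001]
contact_force: [0.0, -0.3, -1.9]
finger_gap: 0.0496
p_bed y rect centre 0.5483 0.0259 size 178 78 81.7
p_bed b rect centre 0.475 -0.0992 size 0 0 0.0
b_bed y rect centre 0.5225 0.0308 size 127 72 67.6
b_bed b rect centre 0.6462 -0.0862 size 1 4 90.0
b_bed2 y rect centre 0.5965 0.0153 size 100 58 41.0
b_bed2 b rect centre 0.529 -0.1212 size 36 119 18.0
```

Run:
```python
from h import *
o=ob(); s=r.snapshot("wrist"); save(s,"w_w")
im=s["pixels"].astype(int); 
m=(im[...,0]>150)&(im[...,2]<110)&(im[...,0]-im[...,2]>90)&(im[...,1]<190); m[:, :190]=0; m[:,320:]=0
v=np.argwhere(m); 
col=v[np.abs(v[:,1]-256)<4]; print("toe rows",np.unique(col[:,0])[:12])
zt=o["position"][2]-.0097+.014
for vv in np.unique(col[:,0])[:60]:
    pass
c,sn=np.cos(np.radians(5.8)),np.sin(np.radians(5.8))
rows=np.unique(v[:,0])
for rw in (75,80,85,90,95,100):
    p=onz(s,256,rw,zt); d=p[:2]-o["position"][:2]; print(rw,p.round(4),(c*d[0]+sn*d[1]).round(4))
```

```text
t 28.08 p [0.5441 0.025  0.071 ] jaw deg -84.2 F [ 0.  -0.3 -1.9] gap 0.0496 zax [-0.002  0.    -1.   ]
toe rows [ 0  1  2  3  4  5  6  7  8  9 10 11]
75 [0.6392 0.033  0.0753] 0.0954
80 [0.6368 0.0327 0.0753] 0.093
85 [0.6344 0.0325 0.0753] 0.0905
90 [0.6319 0.0322 0.0753] 0.088
95 [0.6294 0.032  0.0753] 0.0855
100 [0.6269 0.0317 0.0753] 0.083
```

View pics/w_w.png

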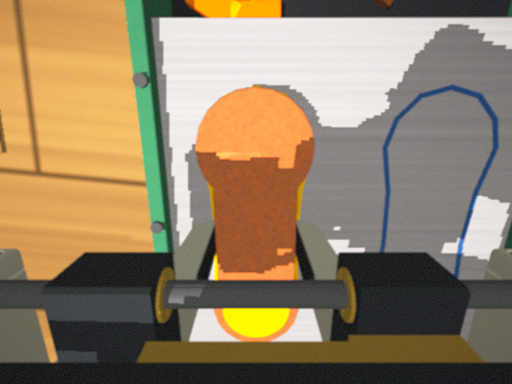

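```bash
python3 -m creep '[{"tx":0,"ty":0,"tz":-0.5,"twist":0},{"tx":0,"ty":0,"tz":-0.3,"twist":0},{"tx":0,"ty":0,"tz":0,"twist":0},{"tx":0,"ty":0,"tz":0,"twist":0}]' | tail -4
python3 -m creep '[{"tx":0,"ty":0,"tz":-0.2,"twist":0},{"tx":0,"ty":0,"tz":0,"twist":0},{"tx":0,"ty":0,"tz":0,"twist":0}]' | tail -4
python3 -m creep '[{"tx":0,"ty":0,"tz":-0.15,"twist":0},{"tx":0,"ty":0,"tz":0,"twist":0},{"tx":0,"ty":0,"tz":0,"twist":0}]' | tail -4
```

```text
position: [0.5447, 0.0239, 0.0637]
eef_rot: [0.0, 0.742, -0.671, -0.0]
contact_force: [-0.1, 0.3, -1.2]
finger_gap: 0.0496
position: [0.5447, 0.0238, 0.0617]
eef_rot: [0.0, 0.741, -0.671, -0.0]
contact_force: [0.3, -0.3, -1.7]
finger_gap: 0.0494
position: [0.5447, 0.0238, 0.0601]
eef_rot: [0.0, 0.741, -0.671, -0.0]
contact_force: [0.6, -0.6, -1.6]
finger_gap: 0.0496
```

```bash
python3 -m creep '[{"tx":0,"ty":0,"tz":-0.08,"twist":0},{"tx":0,"ty":0,"tz":0,"twist":0},{"tx":0,"ty":0,"tz":0,"twist":0}]' | tail -4
python3 -c "
from h import *
ob()"
```

```text
position: [0.5448, 0.0238, 0.0596]
eef_rot: [-0.0, 0.742, -0.671, 0.0]
contact_force: [-1.6, 0.0, 1.4]
finger_gap: 0.0497
t 29.22 p [0.5448 0.0238 0.0596] jaw deg -84.3 F [-1.6  0.   1.4] gap 0.0497 zax [ 0. -0. -1.]
```

```bash
python3 -m creep '[{"tx":0,"ty":0,"tz":0,"twist":0},{"tx":0,"ty":0,"tz":0,"twist":0},{"tx":0,"ty":0,"tz":0,"twist":0},{"tx":0,"ty":0,"tz":0,"twist":0}]' 0.38 | tail -2
python3 -m creep '[{"tx":0,"ty":0,"tz":1,"twist":0},{"tx":0,"ty":0,"tz":2,"twist":0},{"tx":0,"ty":0,"tz":3,"twist":0},{"tx":0,"ty":0,"tz":3,"twist":0},{"tx":0,"ty":0,"tz":2,"twist":0}]' | tail -2
python3 - <<'E'
from h import *
o=ob(); s=r.snapshot("wrist"); save(s,"x_w")
s=r.snapshot("top"); save(s,"x_t")
E
```

```text
contact_force: [-0.8, -0.7, -0.3]
finger_gap: 0.0642
contact_force: [1.7, -0.3, 0.1]
finger_gap: 0.0642
t 29.97 p [0.5456 0.0237 0.1729] jaw deg -84.3 F [ 1.7 -0.3  0.1] gap 0.0642 zax [ 0.003 -0.001 -1.   ]
```

View pics/x_w.png

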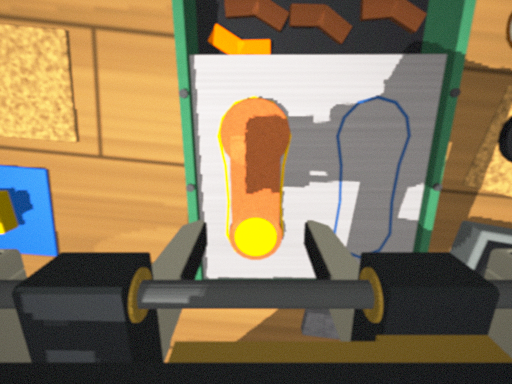

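Run:
```python
from h import *
s=r.snapshot("wrist"); save(s,"x_wz",(190,80,440,280),3)
for u,v in ((219,140),(221,140),(290,140),(291,140)): print(u,onz(s,u,v,.05).round(4), onz(s,u,v,.064).round(4))
```

```text
219 [0.5924 0.0638 0.05  ] [0.594  0.0621 0.064 ]
221 [0.5926 0.0618 0.05  ] [0.5942 0.0602 0.064 ]
290 [ 0.5997 -0.0086  0.05  ] [ 0.6009 -0.0067  0.064 ]
291 [ 0.5998 -0.0096  0.05  ] [ 0.601  -0.0077  0.064 ]
```

View pics/x_wz.png

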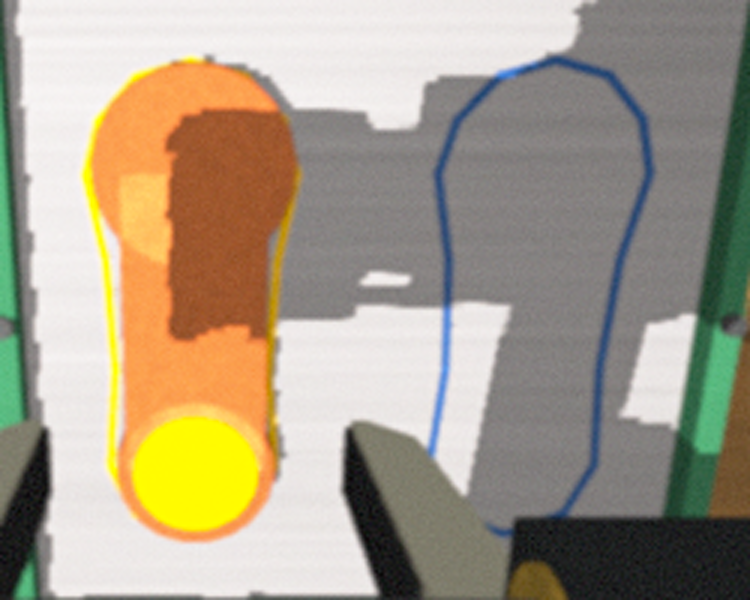

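Run:
```python
from h import *
for n in ("top","scene"):
    s=r.snapshot(n)
    rectify(s,"y_"+n,0.50,0.72,-0.46,-0.22,0.018,2400)
    for d in r.regions_of(s,"sole_black")[:3]:
        m=d["mask"]; c,a,L,W,N=fitsole(s,m,.018,0,0)
        print(n,round(d["p"],2),c.round(4),round(a,1),np.round(L,3),np.round(W,3),N)
```

```text
top 0.8 [ 0.2517 -0.354 ] -147.7 [-0.062  0.059] [-0.022  0.023] 354
top 0.75 [ 0.6096 -0.3291] 71.8 [-0.088  0.085] [-0.034  0.033] 741
scene 0.75 [ 0.6135 -0.335 ] 72.4 [-0.086  0.084] [-0.034  0.035] 1519
scene 0.67 [ 0.2605 -0.3626] -147.8 [-0.065  0.061] [-0.025  0.026] 555
scene 0.35 [0.4602 0.3755] 111.9 [-0.067  0.077] [-0.04   0.035] 710
```

View pics/y_top.png

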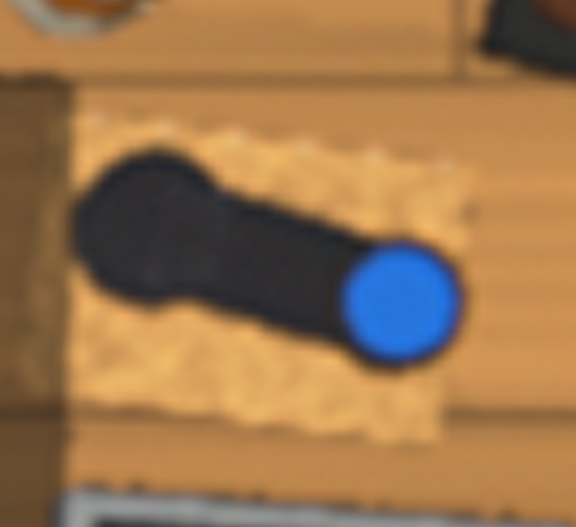

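View pics/y_scene.png

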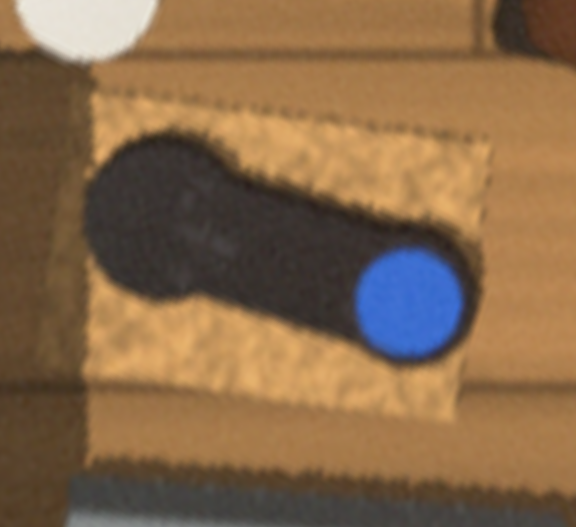

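```bash
python3 -m creep '[{"tx":0.4,"ty":-2.4,"tz":0,"twist":0.11},{"tx":0.6,"ty":-3.4,"tz":0,"twist":0.117},{"tx":0.6,"ty":-3.4,"tz":0,"twist":0.117},{"tx":0.6,"ty":-3.4,"tz":0,"twist":0.117},{"tx":0.6,"ty":-3.4,"tz":0,"twist":0.117}]' 0.68 | tail -4
python3 -m creep '[{"tx":0.6,"ty":-3.4,"tz":0,"twist":0.117},{"tx":0.6,"ty":-3.4,"tz":0,"twist":0.117},{"tx":0.6,"ty":-3.4,"tz":0,"twist":0.117},{"tx":0.6,"ty":-3.4,"tz":0,"twist":0.117},{"tx":0.6,"ty":-3.4,"tz":0,"twist":0.113}]' | tail -4
python3 -m creep '[{"tx":0.5,"ty":-3.4,"tz":-1.5,"twist":0},{"tx":0.3,"ty":0,"tz":-3,"twist":0},{"tx":0,"ty":0,"tz":-2,"twist":0},{"tx":0,"ty":0,"tz":0,"twist":0},{"tx":0,"ty":0,"tz":0,"twist":0}]' | tail -4
python3 - <<'E'
from h import *
o=ob(); print((np.array([0.6097,-.3403])-o["position"][:2])*100)
s=r.snapshot("wrist"); save(s,"z_w")
E
```

```text
position: [0.572, -0.1373, 0.1679]
eef_rot: [0.0, 0.903, -0.429, -0.001]
contact_force: [0.3, -0.4, 0.1]
finger_gap: 0.0778
position: [0.6021, -0.3074, 0.1674]
eef_rot: [-0.001, 0.988, -0.153, -0.001]
contact_force: [1.6, -0.6, 0.2]
finger_gap: 0.078
position: [0.6092, -0.3392, 0.1015]
eef_rot: [-0.001, 0.988, -0.156, -0.003]
contact_force: [-0.5, -0.1, -0.1]
finger_gap: 0.078
t 31.57 p [ 0.6092 -0.3392  0.1015] jaw deg -17.9 F [-0.5 -0.1 -0.1] gap 0.078 zax [-0.005  0.004 -1.   ]
[ 0.04760225 -0.10981783]
```

View pics/z_w.png

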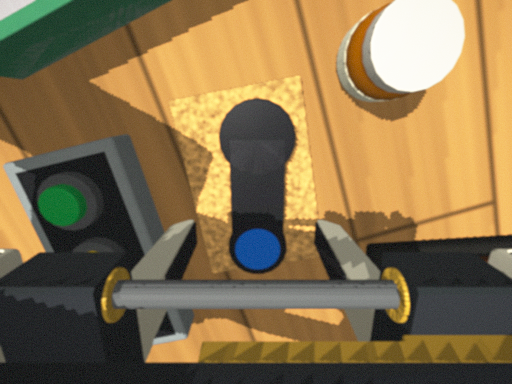

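```bash
python3 -m creep '[{"tx":0.05,"ty":-0.1,"tz":-2,"twist":0},{"tx":0,"ty":0,"tz":-2.2,"twist":0},{"tx":0,"ty":0,"tz":-2.2,"twist":0},{"tx":0,"ty":0,"tz":-1.2,"twist":0},{"tx":0,"ty":0,"tz":0,"twist":0}]' | tail -4
python3 -m creep '[{"tx":0,"ty":0,"tz":0,"twist":0},{"tx":0,"ty":0,"tz":0,"twist":0},{"tx":0,"ty":0,"tz":0,"twist":0}]'
```

```text
position: [0.6103, -0.3399, 0.0267]
eef_rot: [-0.001, 0.988, -0.155, -0.001]
contact_force: [-0.0, 0.5, -0.5]
finger_gap: 0.0783
time: 32.28
position: [0.6124, -0.3419, 0.0306]
eef_rot: [0.001, 0.988, -0.155, 0.002]
contact_force: [-0.4, -0.6, -0.5]
finger_gap: 0.0786
```

```bash
python3 -m creep '[{"tx":-0.25,"ty":0.15,"tz":-0.6,"twist":0},{"tx":0,"ty":0,"tz":-0.6,"twist":0},{"tx":0,"ty":0,"tz":-0.3,"twist":0},{"tx":0,"ty":0,"tz":0,"twist":0},{"tx":0,"ty":0,"tz":0,"twist":0}]' | tail -4
python3 -m creep '[{"tx":0,"ty":0,"tz":0,"twist":0},{"tx":0,"ty":0,"tz":0,"twist":0}]'
```

```text
position: [0.6085, -0.3396, 0.013]
eef_rot: [-0.0, 0.988, -0.155, -0.0]
contact_force: [0.1, -0.4, 0.7]
finger_gap: 0.0782
time: 32.87
position: [0.6087, -0.3397, 0.0133]
eef_rot: [-0.0, 0.988, -0.155, -0.0]
contact_force: [-0.3, 0.1, -0.1]
finger_gap: 0.0778
```

```bash
python3 -m creep '[{"tx":0,"ty":0,"tz":0,"twist":0},{"tx":0,"ty":0,"tz":0,"twist":0},{"tx":0,"ty":0,"tz":0,"twist":0},{"tx":0,"ty":0,"tz":0,"twist":0},{"tx":0,"ty":0,"tz":0,"twist":0}]' -1 35| tail -4
python3 -m creep '[{"tx":0,"ty":0,"tz":0,"twist":0},{"tx":0,"ty":0,"tz":0,"twist":0},{"tx":0,"ty":0,"tz":0,"twist":0}]' | tail -2
python3 -m creep '[{"tx":0,"ty":0,"tz":1.5,"twist":0},{"tx":0,"ty":0,"tz":2.5,"twist":0},{"tx":0,"ty":0,"tz":2.5,"twist":0},{"tx":0,"ty":0,"tz":2,"twist":0},{"tx":0,"ty":0,"tz":0,"twist":0}]' | tail -4
python3 - <<'E'
from h import *
o=ob(); s=r.snapshot("wrist"); save(s,"A_w")
zt=o["position"][2]-.0095+.014
a=np.radians(72.1);c,sn=np.cos(a),np.sin(a)
for rw in (80,84,88,92,96):
    p=onz(s,256,rw,zt); d=p[:2]-o["position"][:2]; print(rw,(c*d[0]+sn*d[1]).round(4))
E
```

```text
position: [0.6088, -0.3397, 0.0134]
eef_rot: [0.0, 0.988, -0.155, 0.0]
contact_force: [0.9, 1.1, -0.3]
finger_gap: 0.0496
contact_force: [0.7, -0.8, -0.4]
finger_gap: 0.0499
position: [0.6109, -0.3413, 0.1034]
eef_rot: [0.002, 0.988, -0.155, 0.004]
contact_force: [1.2, -0.4, -0.5]
finger_gap: 0.0498
t 33.95 p [ 0.6109 -0.3413  0.1034] jaw deg -17.9 F [ 1.2 -0.4 -0.5] gap 0.0498 zax [ 0.006 -0.005 -1.   ]
80 0.092
84 0.09
88 0.088
92 0.086
96 0.084
```

View pics/A_w.png

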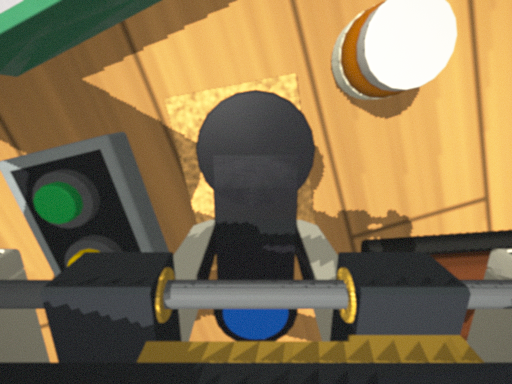

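```bash
python3 -m creep '[{"tx":-0.3,"ty":1.5,"tz":0,"twist":-0.1},{"tx":-0.5,"ty":2.5,"tz":0,"twist":-0.118},{"tx":-0.5,"ty":2.5,"tz":0,"twist":-0.118},{"tx":-0.5,"ty":2.5,"tz":0,"twist":-0.118},{"tx":-0.5,"ty":2.5,"tz":0,"twist":-0.118}]' | tail -4
python3 -m creep '[{"tx":-0.5,"ty":2.5,"tz":0,"twist":-0.118},{"tx":-0.5,"ty":2.5,"tz":0,"twist":-0.118},{"tx":-0.5,"ty":2.5,"tz":0,"twist":-0.118},{"tx":-0.5,"ty":2.5,"tz":0,"twist":-0.118},{"tx":-0.5,"ty":2.5,"tz":0,"twist":-0.113}]' | tail -4
python3 -m creep '[{"tx":-0.3,"ty":0.6,"tz":0,"twist":0},{"tx":0,"ty":0,"tz":0,"twist":0},{"tx":0,"ty":0,"tz":0,"twist":0},{"tx":0,"ty":0,"tz":0,"twist":0},{"tx":0,"ty":0,"tz":0,"twist":0}]' | tail -4
python3 - <<'E'
from h import *
o=ob(); print((np.array([0.5581,-.0935])-o["position"][:2])*100)
s=r.snapshot("wrist"); save(s,"B_w")
zt=o["position"][2]-.0095+.014
a=np.radians(5.8);c,sn=np.cos(a),np.sin(a)
for rw in (80,84,88,92,96):
    p=onz(s,256,rw,zt); d=p[:2]-o["position"][:2]; print(rw,(c*d[0]+sn*d[1]).round(4))
E
```

```text
position: [0.5839, -0.2229, 0.0958]
eef_rot: [-0.0, 0.903, -0.431, -0.002]
contact_force: [0.8, 0.0, -0.7]
finger_gap: 0.0498
position: [0.5589, -0.098, 0.0961]
eef_rot: [0.001, 0.74, -0.672, -0.002]
contact_force: [0.0, 0.0, -0.8]
finger_gap: 0.0494
position: [0.558, -0.095, 0.098]
eef_rot: [0.0, 0.742, -0.67, 0.0]
contact_force: [-1.0, -1.1, -1.6]
finger_gap: 0.0494
t 35.25 p [ 0.558 -0.095  0.098] jaw deg -84.2 F [-1.  -1.1 -1.6] gap 0.0494 zax [ 0. -0. -1.]
[0.00981368 0.15018995]
80 0.0929
84 0.091
88 0.089
92 0.087
96 0.085
```

View pics/B_w.png

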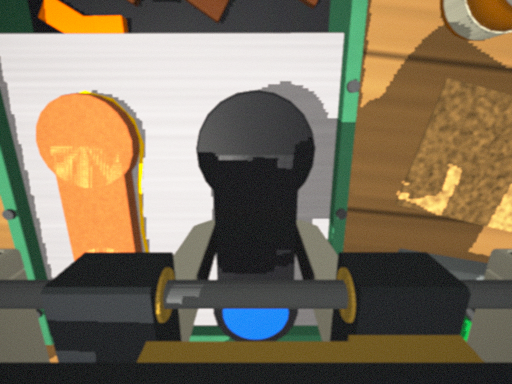

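```bash
python3 -m creep '[{"tx":0.05,"ty":0.15,"tz":-1.5,"twist":0},{"tx":0,"ty":0,"tz":-1.3,"twist":0},{"tx":0,"ty":0,"tz":0,"twist":0},{"tx":0,"ty":0,"tz":0,"twist":0},{"tx":0,"ty":0,"tz":0,"twist":0}]' | tail -4
python3 - <<'E'
from h import *
o=ob(); print((np.array([0.5586,-.0935])-o["position"][:2])*100)
s=r.snapshot("wrist"); save(s,"C_w",(140,60,400,320),2.3)
E
```

```text
position: [0.5586, -0.0928, 0.0708]
eef_rot: [-0.0, 0.742, -0.67, 0.0]
contact_force: [-0.2, 0.5, -1.0]
finger_gap: 0.0497
t 35.72 p [ 0.5586 -0.0928  0.0708] jaw deg -84.2 F [-0.2  0.5 -1. ] gap 0.0497 zax [ 0.001 -0.    -1.   ]
[-0.00100207 -0.06826126]
```

View pics/C_w.png

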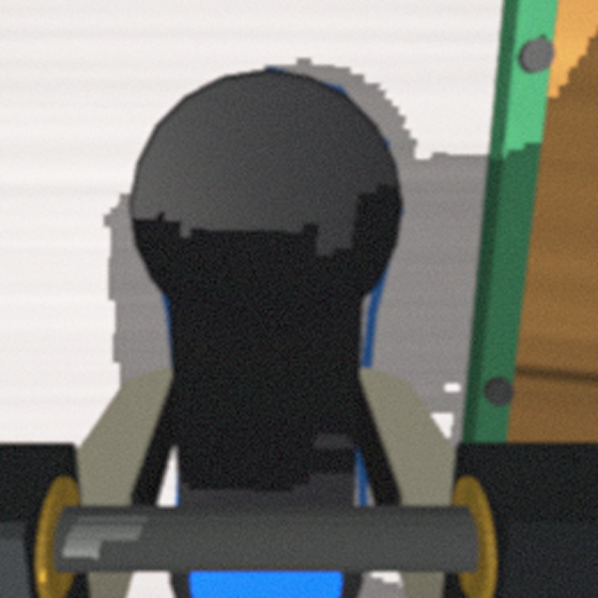

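```bash
python3 -m creep '[{"tx":0,"ty":-0.1,"tz":-0.5,"twist":0},{"tx":0,"ty":0,"tz":-0.3,"twist":0},{"tx":0,"ty":0,"tz":0,"twist":0},{"tx":0,"ty":0,"tz":0,"twist":0}]' | tail -4
python3 -m creep '[{"tx":0,"ty":0,"tz":-0.2,"twist":0},{"tx":0,"ty":0,"tz":0,"twist":0},{"tx":0,"ty":0,"tz":0,"twist":0}]' | tail -4
python3 -m creep '[{"tx":0,"ty":0,"tz":-0.15,"twist":0},{"tx":0,"ty":0,"tz":0,"twist":0},{"tx":0,"ty":0,"tz":0,"twist":0}]' | tail -4
```

```text
position: [0.558, -0.0931, 0.0622]
eef_rot: [0.0, 0.742, -0.67, -0.0]
contact_force: [-0.1, 0.1, -1.3]
finger_gap: 0.0496
position: [0.5581, -0.0931, 0.0603]
eef_rot: [0.0, 0.742, -0.67, -0.0]
contact_force: [-0.4, -0.1, -1.7]
finger_gap: 0.0498
position: [0.5585, -0.0932, 0.0593]
eef_rot: [-0.0, 0.742, -0.67, 0.0]
contact_force: [-1.9, -0.5, 3.9]
finger_gap: 0.0495
```

```bash
python3 -m creep '[{"tx":0,"ty":0,"tz":0,"twist":0},{"tx":0,"ty":0,"tz":0,"twist":0},{"tx":0,"ty":0,"tz":0,"twist":0},{"tx":0,"ty":0,"tz":0,"twist":0}]' 0.38 | tail -2
python3 -m creep '[{"tx":0,"ty":0,"tz":1,"twist":0},{"tx":0,"ty":0,"tz":2,"twist":0},{"tx":0,"ty":0,"tz":3,"twist":0},{"tx":0,"ty":0,"tz":3,"twist":0},{"tx":0,"ty":0,"tz":2,"twist":0}]' | tail -2
python3 - <<'E'
from h import *
o=ob(); s=r.snapshot("wrist"); save(s,"D_w",(110,60,400,270),2.7)
s=r.snapshot("scene"); save(s,"D_s",(60,100,420,370),2)
E
```

```text
contact_force: [1.2, 0.5, 0.2]
finger_gap: 0.0638
contact_force: [1.5, -0.3, -0.2]
finger_gap: 0.0642
t 37.35 p [ 0.5591 -0.0935  0.1724] jaw deg -84.2 F [ 1.5 -0.3 -0.2] gap 0.0642 zax [ 0.003 -0.001 -1.   ]
```

View pics/D_w.png

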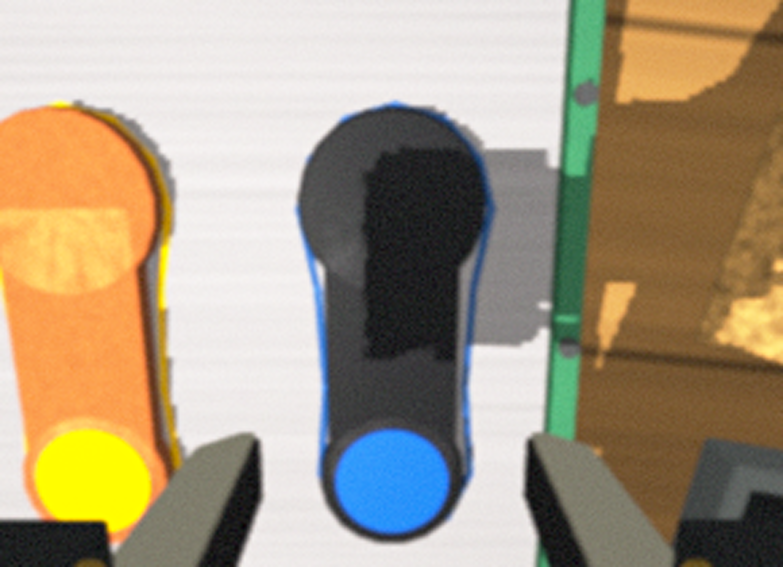

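View pics/D_s.png

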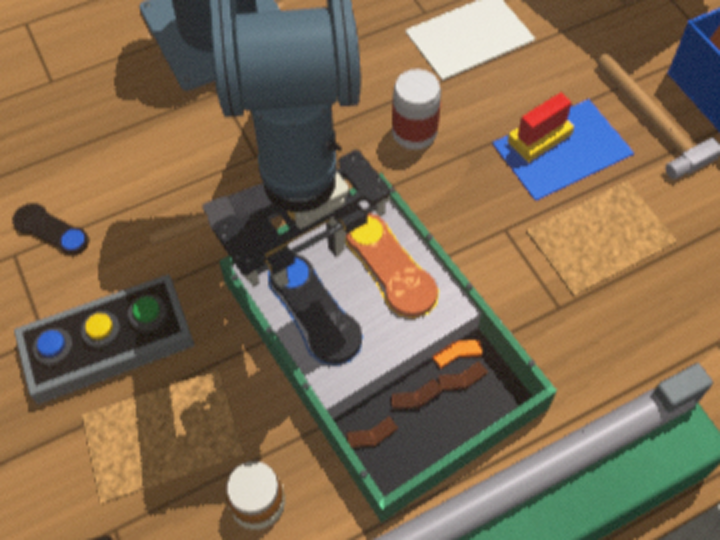

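Run:
```python
from h import *
for n in ("scene","top"):
    s=r.snapshot(n); print(n,red(s)); rectify(s,"E_"+n,0.36,0.58,0.24,0.50,0.0,2000)
    print([(round(d["p"],2),np.round(d["location"],4).tolist()) for d in r.mark_of(s,"scraper")][:2],[(round(d["p"],2),np.round(d["location"],4).tolist()) for d in r.mark_of(s,"scraper_mat")][:2])
```

```text
scene [(np.int32(135), array([332.9, 154.4]), array([0.4386, 0.3434, 0.0201, 0.0706, 9.0175]))]
[(0.97, [0.4358, 0.341, 0.0034])] [(0.72, [0.204, 0.3578, 0.0]), (0.56, [0.4701, 0.3636, 0.0029])]
top [(np.int32(130), array([172. , 206.9]), array([0.4375, 0.3451, 0.0203, 0.0742, 9.0044]))]
[(0.91, [0.438, 0.3449, 0.0042])] [(0.97, [0.1994, 0.3597, 0.0005]), (0.95, [0.471, 0.3623, -0.0007])]
```

View pics/E_top.png

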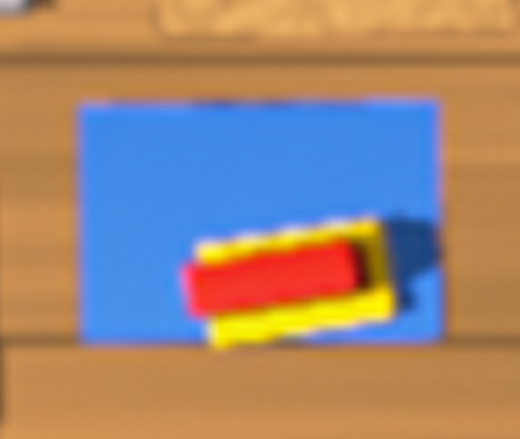

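View pics/E_scene.png

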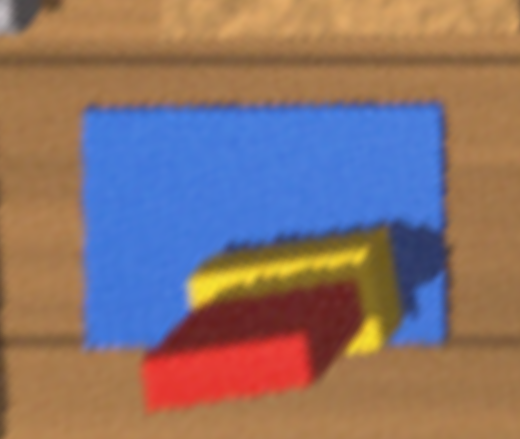

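```bash
python3 -m creep '[{"tx":-0.7,"ty":2.5,"tz":0,"twist":0.124},{"tx":-0.93,"ty":3.4,"tz":0,"twist":0.124},{"tx":-0.93,"ty":3.4,"tz":0,"twist":0.124},{"tx":-0.93,"ty":3.4,"tz":0,"twist":0.124},{"tx":-0.93,"ty":3.4,"tz":0,"twist":0.124}]' 0.6 | tail -4
python3 -m creep '[{"tx":-0.93,"ty":3.4,"tz":0,"twist":0.124},{"tx":-0.93,"ty":3.4,"tz":0,"twist":0.124},{"tx":-0.93,"ty":3.4,"tz":0,"twist":0.124},{"tx":-0.93,"ty":3.4,"tz":0,"twist":0.124},{"tx":-0.93,"ty":3.4,"tz":0,"twist":0.124}]' | tail -4
python3 -m creep '[{"tx":-0.93,"ty":3.4,"tz":0,"twist":0.124},{"tx":-0.93,"ty":3.4,"tz":0,"twist":0.124},{"tx":-0.93,"ty":3.4,"tz":0,"twist":0.124},{"tx":-0.2,"ty":0.4,"tz":0,"twist":0.015},{"tx":0,"ty":0,"tz":0,"twist":0}]' | tail -4
python3 -m creep '[{"tx":0,"ty":0,"tz":-1.5,"twist":0},{"tx":0,"ty":0,"tz":-1.5,"twist":0},{"tx":0,"ty":0,"tz":0,"twist":0},{"tx":0,"ty":0,"tz":0,"twist":0},{"tx":0,"ty":0,"tz":0,"twist":0}]' | tail -4
python3 - <<'E'
from h import *
o=ob(); print((np.array([0.438,.344])-o["position"][:2])*100)
s=r.snapshot("wrist"); save(s,"F_w"); print(red(s))
E
```

```text
position: [0.5127, 0.0691, 0.1677]
eef_rot: [0.0, 0.912, -0.409, -0.001]
contact_force: [0.3, 0.3, -0.2]
finger_gap: 0.0744
position: [0.4662, 0.2392, 0.1678]
eef_rot: [0.0, 0.994, -0.111, -0.001]
contact_force: [0.4, -0.8, -0.2]
finger_gap: 0.0744
position: [0.436, 0.3454, 0.1676]
eef_rot: [0.0, 0.997, 0.081, -0.001]
contact_force: [0.1, -0.3, 0.0]
finger_gap: 0.0747
position: [0.4382, 0.343, 0.1392]
eef_rot: [0.0, 0.997, 0.078, -0.0]
contact_force: [-0.1, 0.0, -0.1]
finger_gap: 0.0741
t 39.42 p [0.4382 0.343  0.1392] jaw deg 8.9 F [-0.1  0.  -0.1] gap 0.0741 zax [ 0. -0. -1.]
[-0.02061981  0.10008326]
[(np.int32(2187), array([255.1, 197.7]), array([0.4372, 0.3453, 0.0226, 0.0749, 9.7091]))]
```

View pics/F_w.png

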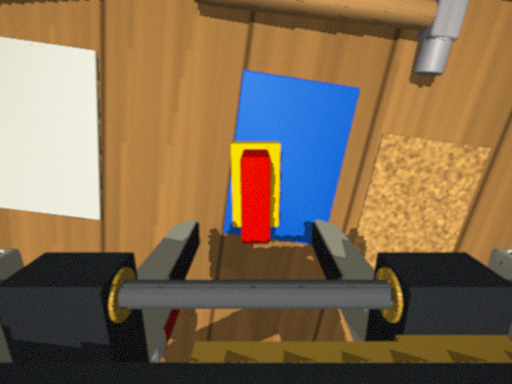

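```bash
python3 -m creep '[{"tx":0,"ty":0.1,"tz":-2,"twist":0},{"tx":0,"ty":0,"tz":-2.5,"twist":0},{"tx":0,"ty":0,"tz":-2.5,"twist":0},{"tx":0,"ty":0,"tz":-1.5,"twist":0},{"tx":0,"ty":0,"tz":0,"twist":0}]' | tail -4
python3 -m creep '[{"tx":0,"ty":0,"tz":-0.6,"twist":0},{"tx":0,"ty":0,"tz":0,"twist":0},{"tx":0,"ty":0,"tz":0,"twist":0},{"tx":0,"ty":0,"tz":0,"twist":0}]' | tail -4
```

```text
position: [0.4361, 0.3436, 0.0514]
eef_rot: [0.001, 0.997, 0.078, -0.002]
contact_force: [-0.6, -0.1, -0.6]
finger_gap: 0.0745
position: [0.4385, 0.3453, 0.0492]
eef_rot: [-0.0, 0.997, 0.079, 0.001]
contact_force: [1.1, 0.4, -1.2]
finger_gap: 0.0743
```

```bash
python3 -m creep '[{"tx":0,"ty":0,"tz":-0.5,"twist":0},{"tx":0,"ty":0,"tz":-0.4,"twist":0},{"tx":0,"ty":0,"tz":0,"twist":0},{"tx":0,"ty":0,"tz":0,"twist":0}]' | tail -4
python3 -m creep '[{"tx":0,"ty":0,"tz":0,"twist":0},{"tx":0,"ty":0,"tz":0,"twist":0},{"tx":0,"ty":0,"tz":0,"twist":0},{"tx":0,"ty":0,"tz":0,"twist":0},{"tx":0,"ty":0,"tz":0,"twist":0}]' -1 45| tail -4
python3 -m creep '[{"tx":0,"ty":0,"tz":0,"twist":0},{"tx":0,"ty":0,"tz":0,"twist":0},{"tx":0,"ty":0,"tz":0,"twist":0},{"tx":0,"ty":0,"tz":0,"twist":0}]' | tail -4
```

```text
position: [0.4373, 0.3447, 0.0385]
eef_rot: [0.0, 0.997, 0.079, -0.0]
contact_force: [-0.2, 0.4, -0.3]
finger_gap: 0.0743
position: [0.4376, 0.3449, 0.0389]
eef_rot: [-0.0, 0.997, 0.079, 0.0]
contact_force: [0.7, 0.1, -0.2]
finger_gap: 0.0456
position: [0.4376, 0.3449, 0.0389]
eef_rot: [-0.0, 0.997, 0.079, 0.0]
contact_force: [0.6, 0.1, -0.1]
finger_gap: 0.0259
```

```bash
python3 -m creep '[{"tx":0,"ty":0,"tz":0,"twist":0},{"tx":0,"ty":0,"tz":1,"twist":0},{"tx":0,"ty":0,"tz":1,"twist":0},{"tx":0.5,"ty":0.4,"tz":0,"twist":0},{"tx":1,"ty":0.8,"tz":0,"twist":0}]' | tail -4
python3 -m creep '[{"tx":1,"ty":0.8,"tz":0,"twist":0},{"tx":0.5,"ty":0.4,"tz":0,"twist":0},{"tx":0,"ty":0,"tz":-0.5,"twist":0},{"tx":0,"ty":0,"tz":-0.5,"twist":0},{"tx":0,"ty":0,"tz":-0.5,"twist":0}]' | tail -4
python3 -m creep '[{"tx":0,"ty":0,"tz":-0.2,"twist":0},{"tx":0,"ty":0,"tz":0,"twist":0},{"tx":0,"ty":0,"tz":0,"twist":0},{"tx":0,"ty":0,"tz":0,"twist":0}]' | tail -4
```

```text
position: [0.4525, 0.3569, 0.06]
eef_rot: [-0.0, 0.997, 0.079, 0.0]
contact_force: [-0.0, -0.0, -2.1]
finger_gap: 0.0259
position: [0.4667, 0.3684, 0.0429]
eef_rot: [0.0, 0.997, 0.079, -0.001]
contact_force: [-0.2, 0.0, -2.0]
finger_gap: 0.0257
position: [0.4675, 0.3688, 0.042]
eef_rot: [0.0, 0.997, 0.079, 0.0]
contact_force: [1.0, 0.6, -3.3]
finger_gap: 0.0259
```

```bash
python3 -m creep '[{"tx":0,"ty":0,"tz":-0.2,"twist":0},{"tx":0,"ty":0,"tz":0,"twist":0},{"tx":0,"ty":0,"tz":0,"twist":0}]' | tail -4
python3 -m creep '[{"tx":0,"ty":0,"tz":-0.15,"twist":0},{"tx":0,"ty":0,"tz":0,"twist":0},{"tx":0,"ty":0,"tz":0,"twist":0}]' | tail -4
```

```text
position: [0.4675, 0.3688, 0.0399]
eef_rot: [0.0, 0.997, 0.079, 0.0]
contact_force: [-0.5, -0.9, -2.9]
finger_gap: 0.0257
position: [0.4679, 0.369, 0.0389]
eef_rot: [-0.0, 0.997, 0.079, 0.0]
contact_force: [0.2, -0.3, 1.6]
finger_gap: 0.0258
```

```bash
python3 -m creep '[{"tx":0,"ty":0,"tz":0,"twist":0},{"tx":0,"ty":0,"tz":0,"twist":0},{"tx":0,"ty":0,"tz":0,"twist":0},{"tx":0,"ty":0,"tz":0,"twist":0},{"tx":0,"ty":0,"tz":0,"twist":0}]' 0.5 | tail -2
python3 -m creep '[{"tx":0,"ty":0,"tz":0,"twist":0},{"tx":0,"ty":0,"tz":1,"twist":0},{"tx":0,"ty":0,"tz":3,"twist":0},{"tx":0,"ty":0,"tz":3.5,"twist":0},{"tx":0,"ty":0,"tz":3.5,"twist":0}]' | tail -2
python3 - <<'E'
from h import *
o=ob()
s=r.snapshot("wrist"); save(s,"G_w"); print(red(s))
s=r.snapshot("scene"); print(red(s)); save(s,"G_s",(60,100,420,370),2)
for q in ("key_blue_top","key_yellow_top","key_green_top"): print(q,[(round(d["p"],2),np.round(d["location"],4).tolist()) for d in r.mark_of(s,q)][:2])
s=r.snapshot("top")
for q in ("key_blue_top","key_yellow_top","key_green_top"): print(q,[(round(d["p"],2),np.round(d["location"],4).tolist()) for d in r.mark_of(s,q)][:2])
E
```

```text
contact_force: [0.5, -0.0, -0.1]
finger_gap: 0.0545
contact_force: [0.6, 0.9, 0.4]
finger_gap: 0.07
t 43.8 p [0.4669 0.3685 0.1496] jaw deg 9.1 F [0.6 0.9 0.4] gap 0.07 zax [-0.002 -0.001 -1.   ]
[(np.int32(2083), array([256.3, 197.4]), array([0.4675, 0.3685, 0.023 , 0.0762, 9.1737]))]
[(np.int32(127), array([345.6, 158.7]), array([0.4685, 0.3666, 0.019 , 0.0706, 9.0082]))]
key_blue_top [(0.68, [0.4554, -0.4096, 0.0588])]
key_yellow_top [(0.68, [0.4524, -0.353, 0.0588])]
key_green_top [(0.61, [0.4608, -0.2856, 0.0624]), (0.54, [0.685, 0.0525, 0.0085])]
key_blue_top [(0.55, [0.4518, -0.4152, 0.0584])]
key_yellow_top [(0.54, [0.4555, -0.349, 0.0571])]
key_green_top [(0.69, [0.472, 0.5182, 0.0023]), (0.54, [0.6487, -0.0803, 0.0501])]
```

View pics/G_w.png

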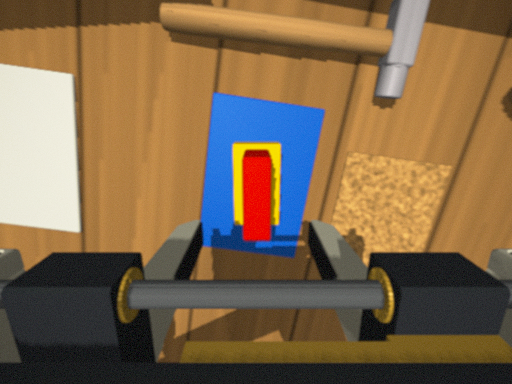

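View pics/G_s.png

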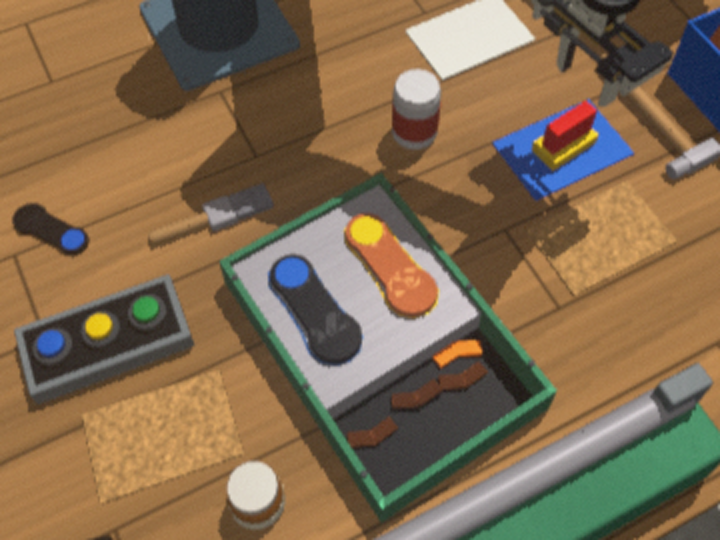

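```bash
python3 -m creep '[{"tx":0,"ty":-2,"tz":1,"twist":0},{"tx":0,"ty":-3.8,"tz":1,"twist":0},{"tx":0,"ty":-3.8,"tz":0,"twist":0},{"tx":0,"ty":-3.8,"tz":0,"twist":0},{"tx":0,"ty":-3.8,"tz":0,"twist":0}]' -1 20 | tail -4
python3 -m creep '[{"tx":0,"ty":-3.8,"tz":0,"twist":0},{"tx":0,"ty":-3.8,"tz":0,"twist":0},{"tx":0,"ty":-3.8,"tz":0,"twist":0},{"tx":0,"ty":-3.8,"tz":0,"twist":0},{"tx":0,"ty":-3.8,"tz":0,"twist":0}]' | tail -4
python3 -m creep '[{"tx":0,"ty":-3.8,"tz":0,"twist":0},{"tx":0,"ty":-3.8,"tz":0,"twist":0},{"tx":0,"ty":-3.8,"tz":0,"twist":0},{"tx":0,"ty":-3.8,"tz":0,"twist":0},{"tx":0,"ty":-3.8,"tz":0,"twist":0}]' | tail -4
python3 -m creep '[{"tx":0,"ty":-3.8,"tz":0,"twist":0},{"tx":0,"ty":-3.8,"tz":0,"twist":0},{"tx":0,"ty":0,"tz":0,"twist":0},{"tx":0,"ty":0,"tz":0,"twist":0}]' | tail -4
python3 - <<'E'
from h import *
o=ob()
for n in ("wrist","scene","top"):
    s=r.snapshot(n); save(s,"H_"+n)
    hsv=cv2.cvtColor(s["pixels"],cv2.COLOR_RGB2HSV)
    for nm,lo,hi in (("blue",(100,140,90),(118,255,255)),("yellow",(22,150,120),(32,255,255)),("green",(55,120,40),(75,255,255))):
        m=cv2.inRange(hsv,lo,hi); k,l,st,c=cv2.connectedComponentsWithStats(m)
        for i in range(1,k):
            if st[i,4]<25: continue
            p=onz(s,*c[i],.057)
            if .40<p[0]<.51 and -.47<p[1]<-.24: print(n,nm,st[i,4],c[i].round(1),p.round(4))
E
```

```text
position: [0.4668, 0.1954, 0.1676]
eef_rot: [0.0, 0.997, 0.079, -0.001]
contact_force: [1.1, -0.0, -0.2]
finger_gap: 0.0412
position: [0.4667, 0.0052, 0.1676]
eef_rot: [-0.0, 0.997, 0.079, -0.001]
contact_force: [1.1, 0.1, -0.6]
finger_gap: 0.0076
position: [0.4668, -0.1848, 0.1675]
eef_rot: [-0.001, 0.997, 0.079, -0.001]
contact_force: [0.9, 0.9, 0.2]
finger_gap: 0.0002
position: [0.4668, -0.2608, 0.1671]
eef_rot: [-0.001, 0.997, 0.077, -0.001]
contact_force: [0.3, 0.5, -0.1]
finger_gap: 0.0004
t 45.83 p [ 0.4668 -0.2608  0.1671] jaw deg 8.8 F [ 0.3  0.5 -0.1] gap 0.0004 zax [-0.002  0.001 -1.   ]
wrist yellow 51 [260.2 299.5] [ 0.4929 -0.3928  0.057 ]
wrist green 682 [246.6 208.7] [ 0.461  -0.2843  0.057 ]
scene blue 115 [ 84.7 271.5] [ 0.4548 -0.411   0.057 ]
scene yellow 104 [108.6 262.8] [ 0.4594 -0.3498  0.057 ]
scene green 117 [132.5 254.1] [ 0.4643 -0.2873  0.057 ]
```

View pics/H_wrist.png

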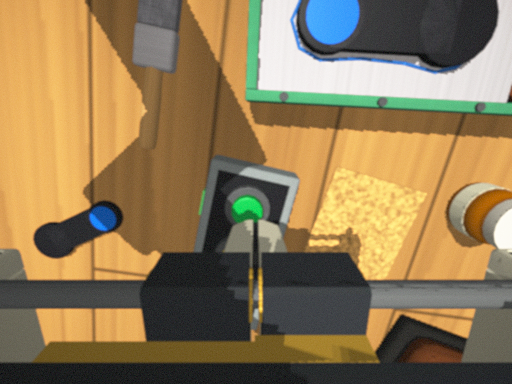

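```bash
python3 -m creep '[{"tx":-0.3,"ty":-3.8,"tz":0,"twist":0},{"tx":-0.3,"ty":-3.8,"tz":0,"twist":0},{"tx":-0.3,"ty":-3.8,"tz":0,"twist":0},{"tx":-0.3,"ty":-3.7,"tz":0,"twist":0},{"tx":0,"ty":0,"tz":-2,"twist":0}]' | tail -4
python3 -m creep '[{"tx":0,"ty":0,"tz":-3,"twist":0},{"tx":0,"ty":0,"tz":-3,"twist":0},{"tx":0,"ty":0,"tz":-1,"twist":0},{"tx":0,"ty":0,"tz":0,"twist":0},{"tx":0,"ty":0,"tz":0,"twist":0}]' | tail -4
python3 -m creep '[{"tx":0,"ty":0,"tz":0,"twist":0},{"tx":0,"ty":0,"tz":0,"twist":0}]' | tail -4
python3 - <<'E'
from h import *
ob()
s=r.snapshot("wrist"); save(s,"I_w")
s=r.snapshot("scene"); save(s,"I_s",(40,200,200,320),4)
E
```

```text
position: [0.4571, -0.4172, 0.152]
eef_rot: [0.005, 0.997, 0.078, 0.002]
contact_force: [0.5, 0.1, 0.8]
finger_gap: 0.0006
position: [0.4562, -0.4091, 0.0788]
eef_rot: [-0.0, 0.997, 0.08, -0.0]
contact_force: [0.6, 0.1, 0.8]
finger_gap: 0.0008
position: [0.4568, -0.4108, 0.0806]
eef_rot: [0.002, 0.997, 0.079, 0.001]
contact_force: [0.7, 0.2, 0.6]
finger_gap: 0.0006
t 46.98 p [ 0.4568 -0.4108  0.0806] jaw deg 9.1 F [0.7 0.2 0.6] gap 0.0006 zax [ 0.002 -0.003 -1.   ]
```

View pics/I_s.png

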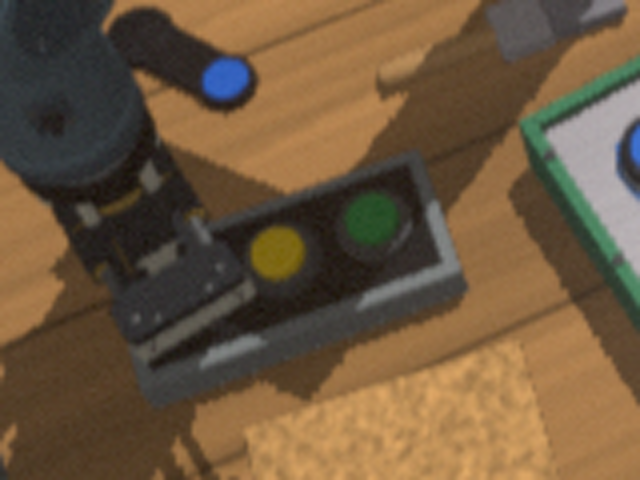

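View pics/I_w.png

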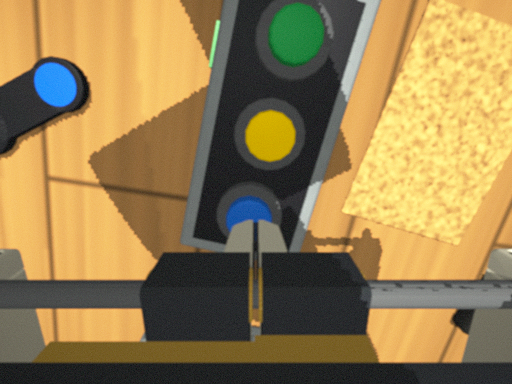

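```bash
python3 - <<'E'
from h import *
s=r.snapshot("wrist")
for u,v in ((271,136),(297,33)): print(onz(s,u,v,.057).round(4))
E
python3 -m creep '[{"tx":-0.15,"ty":0,"tz":-0.8,"twist":0},{"tx":0,"ty":0,"tz":-0.5,"twist":0},{"tx":0,"ty":0,"tz":0,"twist":0},{"tx":0,"ty":0,"tz":0,"twist":0}]' | tail -4
```

```text
[ 0.4568 -0.3496  0.057 ]
[ 0.4615 -0.2879  0.057 ]
position: [0.4536, -0.4099, 0.0648]
eef_rot: [-0.001, 0.997, 0.079, -0.0]
contact_force: [-0.2, 0.2, 2.1]
finger_gap: 0.0004
```

```bash
python3 -m creep '[{"tx":0,"ty":-0.1,"tz":-0.3,"twist":0},{"tx":0,"ty":0,"tz":-0.3,"twist":0},{"tx":0,"ty":0,"tz":0,"twist":0},{"tx":0,"ty":0,"tz":0,"twist":0}]' | tail -4
python3 -m creep '[{"tx":0,"ty":0,"tz":-0.1,"twist":0},{"tx":0,"ty":0,"tz":-0.1,"twist":0},{"tx":0,"ty":0,"tz":0,"twist":0}]' | tail -4
```

```text
position: [0.4541, -0.411, 0.0595]
eef_rot: [-0.0, 0.997, 0.079, -0.0]
contact_force: [-1.0, 0.5, 4.2]
finger_gap: 0.0005
position: [0.4541, -0.4111, 0.0591]
eef_rot: [0.0, 0.997, 0.079, 0.0]
contact_force: [-3.8, 5.3, 12.9]
finger_gap: 0.0006
```

```bash
python3 -m creep '[{"tx":0,"ty":0,"tz":-0.1,"twist":0},{"tx":0,"ty":0,"tz":0,"twist":0},{"tx":0,"ty":0,"tz":0,"twist":0},{"tx":0,"ty":0,"tz":0,"twist":0}]' | tail -4
python3 - <<'E'
from h import *
ob()
s=r.snapshot("wrist"); save(s,"J_w",(180,150,340,270),4)
E
```

```text
position: [0.4541, -0.4111, 0.059]
eef_rot: [0.0, 0.997, 0.079, 0.0]
contact_force: [-5.1, 5.0, 21.9]
finger_gap: 0.0002
t 48.38 p [ 0.4541 -0.4111  0.059 ] jaw deg 9.1 F [-5.1  5.  21.9] gap 0.0002 zax [ 0.001 -0.001 -1.   ]
```

View pics/J_w.png

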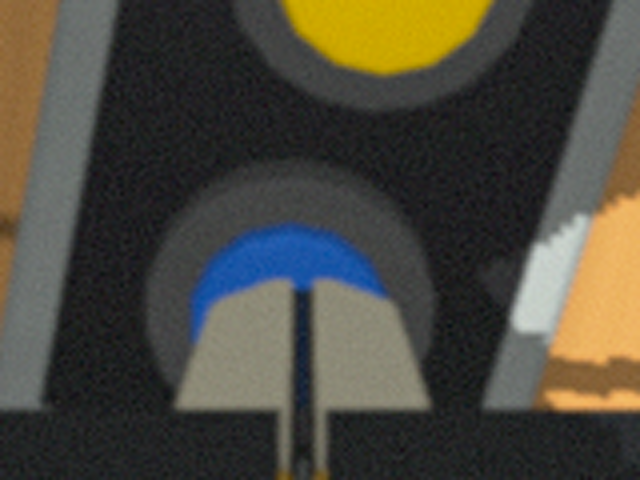

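```bash
python3 -m creep '[{"tx":0,"ty":0,"tz":0.4,"twist":0},{"tx":-0.15,"ty":0,"tz":0,"twist":0},{"tx":0,"ty":0,"tz":0,"twist":0},{"tx":0,"ty":0,"tz":-0.2,"twist":0},{"tx":0,"ty":0,"tz":-0.2,"twist":0}]' | tail -4
python3 -m creep '[{"tx":0,"ty":0,"tz":0,"twist":0},{"tx":0,"ty":0,"tz":0,"twist":0},{"tx":0,"ty":0,"tz":0,"twist":0}]' | tail -4
```

```text
position: [0.4535, -0.4118, 0.0588]
eef_rot: [0.001, 0.997, 0.079, 0.001]
contact_force: [-3.7, 7.4, 33.6]
finger_gap: 0.0007
position: [0.4534, -0.4117, 0.059]
eef_rot: [0.001, 0.997, 0.079, 0.001]
contact_force: [-1.7, 6.0, 21.7]
finger_gap: 0.0003
```

```bash
python3 -m creep '[{"tx":0,"ty":0,"tz":1,"twist":0},{"tx":0,"ty":0,"tz":2,"twist":0},{"tx":0.2,"ty":3.1,"tz":0,"twist":0},{"tx":0.2,"ty":3.1,"tz":0,"twist":0},{"tx":0,"ty":0,"tz":0,"twist":0}]' | tail -4
python3 -m creep '[{"tx":0,"ty":0,"tz":0,"twist":0},{"tx":0,"ty":0,"tz":0,"twist":0},{"tx":0,"ty":0,"tz":0,"twist":0}]' | tail -4
```

```text
position: [0.4555, -0.3437, 0.0851]
eef_rot: [-0.003, 0.997, 0.08, -0.001]
contact_force: [-1.0, 0.9, -0.7]
finger_gap: 0.0002
position: [0.4565, -0.3502, 0.0859]
eef_rot: [0.0, 0.997, 0.079, -0.0]
contact_force: [0.4, -0.4, -0.0]
finger_gap: 0.0006
```

```bash
python3 -m creep '[{"tx":0.05,"ty":0.05,"tz":-0.9,"twist":0},{"tx":0,"ty":0,"tz":-0.8,"twist":0},{"tx":0,"ty":0,"tz":0,"twist":0},{"tx":0,"ty":0,"tz":0,"twist":0}]' | tail -4
python3 -m creep '[{"tx":0,"ty":0,"tz":-0.3,"twist":0},{"tx":0,"ty":0,"tz":-0.3,"twist":0},{"tx":0,"ty":0,"tz":-0.2,"twist":0},{"tx":0,"ty":0,"tz":0,"twist":0},{"tx":0,"ty":0,"tz":0,"twist":0}]' | tail -4
python3 -m creep '[{"tx":0,"ty":0,"tz":-0.15,"twist":0},{"tx":0,"ty":0,"tz":-0.1,"twist":0},{"tx":0,"ty":0,"tz":0,"twist":0},{"tx":0,"ty":0,"tz":0,"twist":0}]' | tail -4
```

```text
position: [0.4564, -0.3484, 0.068]
eef_rot: [-0.001, 0.997, 0.079, -0.001]
contact_force: [-0.1, -1.3, -0.5]
finger_gap: 0.0003
position: [0.4573, -0.3491, 0.0618]
eef_rot: [0.001, 0.997, 0.079, 0.0]
contact_force: [-1.9, -0.9, 2.4]
finger_gap: 0.0
position: [0.4573, -0.3491, 0.0593]
eef_rot: [0.001, 0.997, 0.079, 0.0]
contact_force: [-1.5, -1.1, 5.5]
finger_gap: 0.0002
```

```bash
python3 -m creep '[{"tx":0,"ty":0,"tz":-0.15,"twist":0},{"tx":0,"ty":0,"tz":-0.1,"twist":0},{"tx":0,"ty":0,"tz":0,"twist":0},{"tx":0,"ty":0,"tz":0,"twist":0}]' | tail -4
```

```text
position: [0.4574, -0.3491, 0.059]
eef_rot: [0.001, 0.997, 0.079, 0.0]
contact_force: [-4.8, 3.5, 20.9]
finger_gap: 0.0007
```

Same stop at 0.059. Now green (.4617, -.2877).

```bash
python3 -m creep '[{"tx":0,"ty":0,"tz":1,"twist":0},{"tx":0,"ty":0,"tz":2,"twist":0},{"tx":0.22,"ty":3.1,"tz":0,"twist":0},{"tx":0.22,"ty":3.1,"tz":0,"twist":0},{"tx":0,"ty":0,"tz":0,"twist":0}]' | tail -4
python3 -m creep '[{"tx":0,"ty":0,"tz":0,"twist":0},{"tx":0,"ty":0,"tz":0,"twist":0},{"tx":0,"ty":0,"tz":0,"twist":0}]' | tail -4
python3 -m creep '[{"tx":0,"ty":0,"tz":-0.9,"twist":0},{"tx":0,"ty":0,"tz":-0.8,"twist":0},{"tx":0,"ty":0,"tz":0,"twist":0},{"tx":0,"ty":0,"tz":0,"twist":0}]' | tail -4
python3 -c "
from h import *
s=r.snapshot('wrist'); save(s,'K_w',(180,150,340,270),4)"
```

```text
position: [0.4605, -0.2811, 0.0858]
eef_rot: [-0.002, 0.997, 0.08, -0.001]
contact_force: [-0.8, -0.1, -0.6]
finger_gap: 0.0006
position: [0.4616, -0.2875, 0.0862]
eef_rot: [0.0, 0.997, 0.079, 0.0]
contact_force: [0.5, 0.3, -1.5]
finger_gap: 0.0004
position: [0.4608, -0.2865, 0.0681]
eef_rot: [-0.001, 0.997, 0.079, -0.001]
contact_force: [0.6, 0.1, -0.4]
finger_gap: 0.0008
```

View pics/K_w.png

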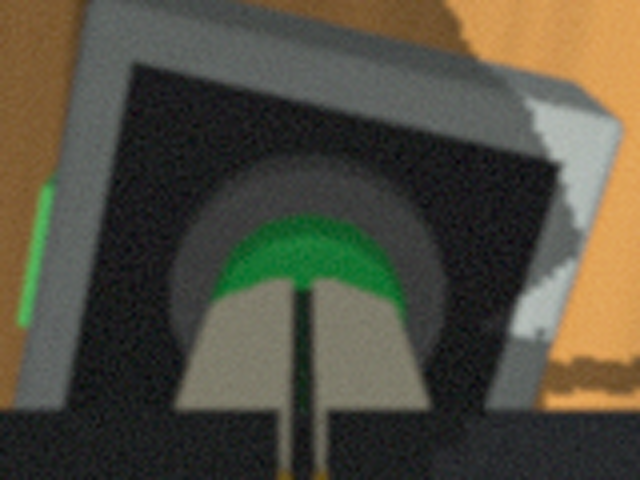

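```bash
python3 -m creep '[{"tx":0,"ty":0,"tz":-0.3,"twist":0},{"tx":0,"ty":0,"tz":-0.3,"twist":0},{"tx":0,"ty":0,"tz":-0.3,"twist":0},{"tx":0,"ty":0,"tz":0,"twist":0},{"tx":0,"ty":0,"tz":0,"twist":0}]' | tail -4
python3 -m creep '[{"tx":0,"ty":0,"tz":-0.15,"twist":0},{"tx":0,"ty":0,"tz":-0.15,"twist":0},{"tx":0,"ty":0,"tz":0,"twist":0},{"tx":0,"ty":0,"tz":0,"twist":0}]' | tail -4
```

```text
position: [0.4618, -0.2871, 0.0607]
eef_rot: [0.001, 0.997, 0.079, 0.0]
contact_force: [-0.1, -0.7, 4.0]
finger_gap: 0.0004
position: [0.4618, -0.2871, 0.0591]
eef_rot: [0.001, 0.997, 0.079, 0.0]
contact_force: [-3.0, 1.6, 14.5]
finger_gap: 0.0006
```

```bash
python3 -m creep '[{"tx":0,"ty":0,"tz":-0.12,"twist":0},{"tx":0,"ty":0,"tz":0,"twist":0},{"tx":0,"ty":0,"tz":0,"twist":0},{"tx":0,"ty":0,"tz":0,"twist":0}]' | tail -4
python3 -m creep '[{"tx":0,"ty":0,"tz":1,"twist":0},{"tx":0,"ty":0,"tz":3,"twist":0},{"tx":0,"ty":0,"tz":3.5,"twist":0},{"tx":-2,"ty":-2,"tz":3,"twist":0},{"tx":-3,"ty":-2,"tz":0,"twist":0}]' | tail -4
python3 -m creep '[{"tx":-3,"ty":-2,"tz":0,"twist":0},{"tx":-1,"ty":-1,"tz":0,"twist":0},{"tx":0,"ty":0,"tz":0,"twist":0},{"tx":0,"ty":0,"tz":0,"twist":0},{"tx":0,"ty":0,"tz":0,"twist":0}]' | tail -4
python3 - <<'E'
from h import *
ob()
s=r.snapshot("scene"); save(s,"L_s",(30,90,430,370),2); print(red(s))
s=r.snapshot("top"); print(red(s)); rectify(s,"L_t",0.36,0.80,-0.2,0.48,0.05,1100)
E
```

```text
position: [0.4619, -0.2872, 0.0589]
eef_rot: [0.001, 0.997, 0.079, 0.001]
contact_force: [-6.0, 2.2, 23.4]
finger_gap: 0.0002
position: [0.4151, -0.3288, 0.167]
eef_rot: [0.004, 0.997, 0.081, 0.004]
contact_force: [1.1, -2.1, 0.4]
finger_gap: 0.0003
position: [0.3718, -0.3559, 0.1607]
eef_rot: [-0.001, 0.997, 0.079, 0.0]
contact_force: [0.4, -0.3, -0.0]
finger_gap: 0.0004
t 54.15 p [ 0.3718 -0.3559  0.1607] jaw deg 9.0 F [ 0.4 -0.3 -0. ] gap 0.0004 zax [-0.     0.001 -1.   ]
[(np.int32(117), array([345.8, 158.5]), array([0.4684, 0.3676, 0.0178, 0.0683, 9.9178]))]
[(np.int32(136), array([165.2, 198.4]), array([0.4663, 0.3687, 0.0215, 0.0749, 9.0188]))]
```

View pics/L_s.png

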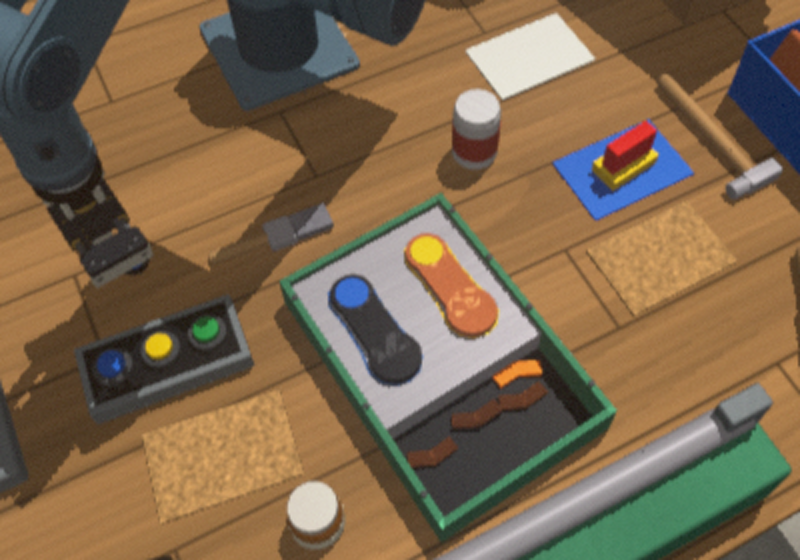

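View pics/L_t.png

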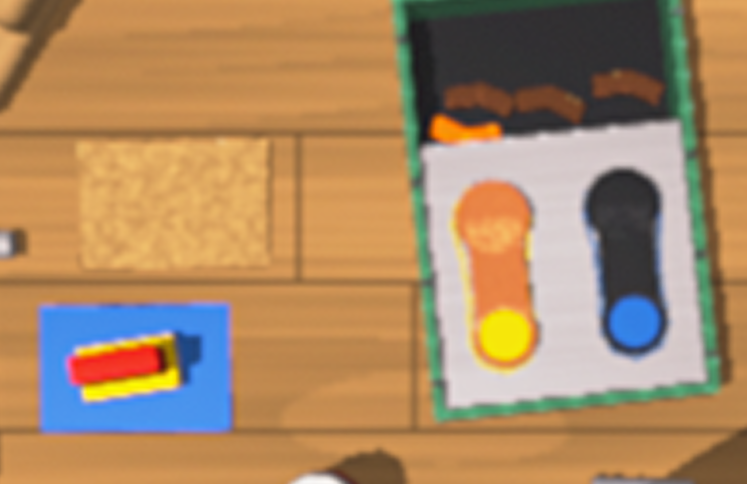

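```bash
python3 -c "
from rig import r
print(r.job_done())"
```

```text
the job is handed in; nothing more can be done
None
```

The whole job is done as asked and handed in at 54 s of robot time. The interface gives no verdict, so what follows is my own last checks.

- **Chips:** four chips were on the plate (one orange, three dark brown). I wiped it in three passes with the scraper, and the last pictures show all four in the tray and the plate clear.
- **Scraper:** I stood it back on the blue mat, but later it was found knocked about 4 cm aside. I picked it up and stood it back before pressing the keys. It ended upright and within a few millimetres of the mat's middle.
- **Soles:** both lie flat on their outlines, patch up and toe to the tray. The black sole is within about 1 mm, and the brown one sits about 1.5–2 mm to the right of its outline. I left that as close enough.
- **Keys:** I pressed blue, then yellow, then green. Each stopped hard after about 6 mm, with over 20 N showing. I let blue about halfway up, recentred the fingers and pressed it down again before going to yellow.
- **Disagreements:** the top and scene cameras differed by about 5 mm in y. I went by the scene camera and by measurements from the gripper.
- **Other things:** the can, jar and hammer look unmoved in the last scene picture. The brush was only partly in view. I left the small black sole and the white mat alone.

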